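# Pack jam jars into the padded case

### The arm

A 6-joint arm with a two-finger parallel gripper is mounted at the origin on a cart in front of the work surface, level with it; the furniture and walls round the work are solid. World frame = base frame: x ahead of the robot, y to its left, z up, the work surface at z = 0. Lengths are in mm, angles in rad, forces in N, time in s.
With the tool pointing down it reaches from about 350 to 975 mm from the base axis. Payload 7.1 kg.
Tool frame: the origin (TCP) lies on the front face of the gripper's body, between the roots of the fingers; the fingertips stand 80 mm ahead of it and the grasp point (between the pads) lies 61 mm ahead of it (ctrl.tcp_to_grasp is the distance from the TCP to the grasp point, in mm); z points along the fingers, y is the direction in which the jaws open and shut (so a half turn about z gives the same grasp; the last joint's range is limited). The gripper opens to 88 mm and grips with 3 to 60 N. Pads are 20 mm wide; open, the fingers measure 115 mm over their backs; the gripper's body (75 mm by 178 mm) begins 61 mm behind the grasp point.
Start: joints at [-1.235, 0.423, 1.63, -0, 1.089, -0.019], TCP at [217.144, -586.05, 302.675] pointing down, gripper open.
Joint ranges: [-3, 3], [-0.9, 2.11], [0.09, 2.58], [-1.31, 4.45], [0.11, 2.69], [-2.54, 2.54]. Speed limits (rad/s): [2.39, 2.39, 3.01, 3.14, 3.14, 3.14].

### API

Orientations are given as a rotation vector (axis times angle).
In Python, from workcell import telemetry, get_image, ctrl gives the robot as it stands.
- The arm moves only by the tool send_rows, never from a script. Its argument "rows" is a list of rows, each a list of 5 numbers: the shift along the tool's x, y, z in m, then the turn about the tool's z in rad, then the opening, from -1 (shut) to 1 (fully open). A call has 1 to 5 rows; each row shifts and turns the commanded pose from where the row before left it, along the tool's axes as they then stand; what a row does not reach is not made up. A row lasts 1/10 s, in which the tool goes at most 50 mm and 8.59 degrees, less where a joint would pass 70% of its speed; a pose out of reach is approached as far as the arm can. A call with a gripper value outside its range is refused whole. The fingers move at their own pace and stop on an object; the grip force is fixed at half the most. Time passes only in rows, so rows that do not move let the fingers close. It gives the time, the measured TCP pose, the force and the opening at its end, in the units of the state.
- telemetry.get_obs(): the state, without advancing time (a new reading comes with each control period).
- get_image(name): name is "scene" or "top"; returns a dict with "color" (384x512x3 uint8, blue, green, red), "z_map" (384x512 float32, mm along the optical axis (not along the pixel's ray), 0 where there is no reading), "camera_matrix" (3x3 intrinsics, pixels), "k1" (the pictures are not rectified: a ray, as slopes to the right and down, at radius r is drawn at 1 + k1 r^2 times it, then the intrinsics apply), "rvec" (rotation vector, rad) and "tvec" (3), from world to camera coordinates, as OpenCV has them. Camera axes: x right, y down, z forward; pixel columns grow to the right and rows downward; lengths in mm; the calibration is good to about 2 mm. A picture is of the moment at which its call begins.
- ctrl.close_job(): hands the job in, once; it reports no verdict.
The state is a dict: "t": time; "qpos": joint angles; "qvel": joint speeds; "joint_torque": joint torques, N m; "ee_pos": TCP position; "orientation": TCP orientation; "ft_force": force on the tool from outside, world axes, zero at the start; "moment": the same for the moment, N m; "width": finger opening in mm.
Only numpy, scipy, OpenCV 4.12 (cv2) and the standard library are available. Lean on these libraries where they do the work, as an engineer would, in place of code of your own. Each camera call takes 0.05 s, during which the arm holds its last target.

### The job

Raise the stiff lid of the wooden case by its pull and leave it standing upright, 90 degrees open (it would swing on past that). Then press every jam jar on the mat upright and square into a foam cutout of its own, any jar in any cutout, fully home on the cutout's bottom, and leave the lid still standing upright. Leave the cups and the sugar pourer alone.

Things in the scene. Friction and masses are not known exactly. Their poses are not given: they have to be found in the camera images.
- case: Padded light-wood case, 112 (x) by 392 (y) mm, base 42 mm high, fixed on a 3 mm grey mat. Origin: centre of its underside; z up, x from its front (the side with the pull) to the hinge at the back, y along its length. It stands obliquely to the robot. The grey foam's top lies 39 mm above the origin, with four square cutouts in a row along y.
- cutout0 (a point): Centre of the bottom of foam cutout 0 (11 mm above the case's origin, 66 mm in front of the hinge line; cutouts are 95 mm apart along the case's y, number 0 at the -y end). The hole is 64 mm square, sides along the case's x and y, 28 mm deep; a springy foam rib on each side narrows it to 55 mm, so a jar set square to it must be pushed down with about 5 to 15 N; friction then holds it. Axes as the case's.
- cutout1 (a point): Centre of the bottom of foam cutout 1 (11 mm above the case's origin, 66 mm in front of the hinge line; cutouts are 95 mm apart along the case's y, number 0 at the -y end). The hole is 64 mm square, sides along the case's x and y, 28 mm deep; a springy foam rib on each side narrows it to 55 mm, so a jar set square to it must be pushed down with about 5 to 15 N; friction then holds it. Axes as the case's.
- cutout2 (a point): Centre of the bottom of foam cutout 2 (11 mm above the case's origin, 66 mm in front of the hinge line; cutouts are 95 mm apart along the case's y, number 0 at the -y end). The hole is 64 mm square, sides along the case's x and y, 28 mm deep; a springy foam rib on each side narrows it to 55 mm, so a jar set square to it must be pushed down with about 5 to 15 N; friction then holds it. Axes as the case's.
- cutout3 (a point): Centre of the bottom of foam cutout 3 (11 mm above the case's origin, 66 mm in front of the hinge line; cutouts are 95 mm apart along the case's y, number 0 at the -y end). The hole is 64 mm square, sides along the case's x and y, 28 mm deep; a springy foam rib on each side narrows it to 55 mm, so a jar set square to it must be pushed down with about 5 to 15 N; friction then holds it. Axes as the case's.
- lid (a joint): Lid angle in rad: 0 shut, grows as the lid is raised and swings to the back; stop at 2.3. 1.57 is wanted, within 0.1. The stiff friction hinge keeps the lid wherever it is left; it takes about 5 N at the pull to raise it. Starts between 0 and 0.2.
- pull (a point): Centre of the brass rod of the lid's pull, 16 mm thick and 16 mm long along the case's y; gripped by its two ends (along y) it can turn between the fingers. It stands 30 mm off the lid's front face on a flat stem; 142 mm from the hinge line along the lid and 24 mm above the lid's rim (66 mm above the case's origin when shut). Shut, the pull points level to the front; at 90 degrees, up.
- lid_hinge (a point): Middle of the lid's hinge line, which runs along the case's y; at the back edge of the case, 42 mm above its origin. Fixed to the case. The lid is a hollow shell, 48 mm high when shut.
- jar0_mid (a point): Centre of jam jar 0, half-way up: a rounded-square glass jar (58 mm across its flat sides, which face its x and y axes; 70 mm across corners) with a round gold lid, 70 mm high, 0.16 to 0.3 kg; all alike. z is up its axis. It stands on the mat in front of the case. Fully home, its centre lies 35 mm above the cutout's bottom. Three or four jars are there, the others are absent.
- jar1_mid (a point): Centre of jam jar 1, half-way up: a rounded-square glass jar (58 mm across its flat sides, which face its x and y axes; 70 mm across corners) with a round gold lid, 70 mm high, 0.16 to 0.3 kg; all alike. z is up its axis. It stands on the mat in front of the case. Fully home, its centre lies 35 mm above the cutout's bottom. Three or four jars are there, the others are absent.
- jar2_mid (a point): Centre of jam jar 2, half-way up: a rounded-square glass jar (58 mm across its flat sides, which face its x and y axes; 70 mm across corners) with a round gold lid, 70 mm high, 0.16 to 0.3 kg; all alike. z is up its axis. It stands on the mat in front of the case. Fully home, its centre lies 35 mm above the cutout's bottom. Three or four jars are there, the others are absent.
- jar3_mid (a point): Centre of jam jar 3, half-way up: a rounded-square glass jar (58 mm across its flat sides, which face its x and y axes; 70 mm across corners) with a round gold lid, 70 mm high, 0.16 to 0.3 kg; all alike. z is up its axis. It stands on the mat in front of the case. Fully home, its centre lies 35 mm above the cutout's bottom. Three or four jars are there, the others are absent.
- cup_a: Small patterned cup, 58 mm across, 62 mm high, to the left of the mat; not to be disturbed. Origin at its foot.
- cup_b: Small patterned cup like the other, behind it; not to be disturbed. Origin at its foot.
- sugar: Glass sugar pourer, 68 mm across, 156 mm high, left of the case; not to be disturbed. Origin at its foot.

How it is judged:
By the outcome, as a careful person would: the job done as asked, in the order asked, and still so for the second after the job is handed in, with the robot touching nothing.
Of jar0, jar1, jar2, jar3 only 3 to 4 are there at a start; the rules pass over those that are not, and their reading is None.
At some moment in a run one of jar0, jar1, jar2, jar3 may be knocked a few centimetres aside while the robot is not near it.
It also fails if it takes over 210 s, if anything falls off the work surface, if the arm or the gripper's body presses on something with over 40 N, if the wrist force passes 120 N, or if a joint passes its speed limit or range.

## Working session

There is one attempt and no reset: what is moved stays moved. The work goes in short steps, Python scripts to look and compute and a tool call to move; the robot and the scene stay as the last step left them, time stands still between calls to the robot, and variables do not carry over. Pictures are saved under pics/ and viewed, and the job is handed in when it is done.

Besides the shell and the picture viewer there is one more tool, called after "Call:" as a command line: name --pt "numbers of a row" for each row, then --argument value for the rest. send_rows: Moves the arm, as the interface text tells. Its arguments: {"type":"object","properties":{"rows":{"type":"array"}},"required":["rows"]}

```bash
ls; mkdir -p pics; python3 - <<'E'
from workcell import telemetry, get_image, ctrl
import cv2, numpy as np
print(telemetry.get_obs(), ctrl.tcp_to_grasp)
for n in ["scene","top"]:
    d=get_image(n); cv2.imwrite(f"pics/{n}0.png",d["color"])
    print(n,d["camera_matrix"],d["k1"],d["rvec"],d["tvec"])
E
```

```text
pics
{'t': 0.0, 'qpos': array([-1.23498520e+00,  4.23796780e-01,  1.63066430e+00, -1.96226395e-05,
        1.08862058e+00, -1.90414142e-02]), 'qvel': array([-0.0015838 , -0.00069598, -0.0006722 ,  0.00047198,  0.00167512,
        0.00208639]), 'joint_torque': array([ 8.48882046e-04, -5.44625080e+01, -2.73667395e+01,  6.43424084e-02,
        2.27733183e-02, -1.20828586e-04]), 'ee_pos': array([ 217.01277407, -585.65888026,  301.93922435]), 'orientation': array([-3.09082631e+00, -5.54236204e-01,  3.95675285e-04]), 'ft_force': array([ 0.35984446, -0.91118064,  1.21088889]), 'moment': array([ 0.01010529, -0.01448277,  0.06357599]), 'width': 87.48416858114605} 61.3
scene [[499.68482741   0.         256.94304999]
 [  0.         499.68482741 198.27739643]
 [  0.           0.           1.        ]] -0.023372826006285628 [ 0.95989941 -2.47978091  1.08787951] [ 302.15808927  377.02689324 1173.95003714]
top [[386.02391942   0.         253.08546779]
 [  0.         386.02391942 193.71690405]
 [  0.           0.           1.        ]] -0.07494399118521419 [ 2.16015283 -2.13507661  0.12098474] [-135.83131088  540.7202217  1006.22477496]
```

View pics/scene0.png

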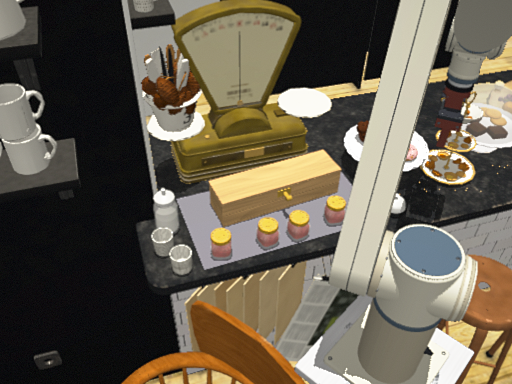

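View pics/top0.png

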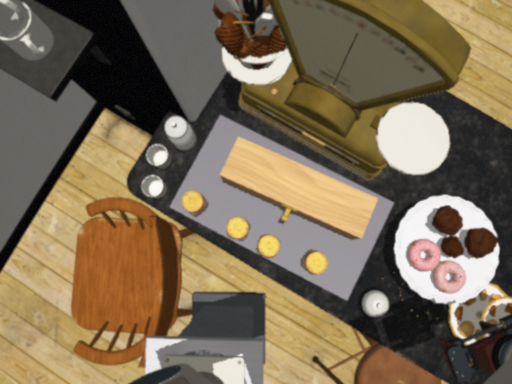

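Four jars stand in front of the shut case in both views (top view, gold lids at about (192,202), (237,228), (268,245), (316,262)). The pull is near (285,214). Next: helpers and measurements.

```bash
cat > h.py <<'E'
from workcell import telemetry, get_image, ctrl
import cv2, numpy as np
def cam(d):
    R,_=cv2.Rodrigues(np.array(d["rvec"],float)); return R,np.array(d["tvec"],float).ravel()
def norm(d,uv):
    K=d["camera_matrix"];k=d["k1"]
    uv=np.asarray(uv,float).reshape(-1,2)
    p=(uv-[K[0,2],K[1,2]])/[K[0,0],K[1,1]]
    q=p.copy()
    for _ in range(10): q=p/(1+k*(q**2).sum(1,keepdims=True))
    return q
def cloud(d):
    h,w=d["z_map"].shape
    v,u=np.mgrid[:h,:w]
    q=norm(d,np.stack([u.ravel(),v.ravel()],1))
    z=d["z_map"].reshape(-1,1)
    P=np.hstack([q*z,z]); R,t=cam(d)
    W=(P-t)@R
    W[z[:,0]<=0]=np.nan
    return W.reshape(h,w,3)
def onplane(d,uv,z):
    q=norm(d,uv); R,t=cam(d); c=-R.T@t
    r=np.hstack([q,np.ones((len(q),1))])@R
    return c+r*((z-c[2])/r[:,2])[:,None]
def proj(d,P):
    R,t=cam(d);K=d["camera_matrix"]
    p=np.asarray(P,float).reshape(-1,3)@R.T+t
    q=p[:,:2]/p[:,2:]; q=q*(1+d["k1"]*(q**2).sum(1,keepdims=True))
    return q*[K[0,0],K[1,1]]+[K[0,2],K[1,2]]
E
python3 - <<'E'
from h import *
ds={n:get_image(n) for n in["scene","top"]}
import pickle;pickle.dump(ds,open("d0.pkl","wb"))
for n in ds:
    d=ds[n];W=cloud(d);c=d["color"].astype(int)
    print(n)
    hsv=cv2.cvtColor(d["color"],cv2.COLOR_BGR2HSV)
    Z=W[...,2]
    m=(hsv[...,1]>130)&(hsv[...,0]>18)&(hsv[...,0]<32)&(Z>50)&(Z<95)
    k,l,s,cc=cv2.connectedComponentsWithStats(m.astype(np.uint8))
    for i in range(1,k):
        if s[i,4]>60:
            p=W[l==i]; print('lid',s[i],cc[i].round(1),np.nanmedian(p,0).round(1),'on73',onplane(d,[cc[i]],73)[0].round(1))
    for uv in ([(300,180)] if n=="top" else [(290,170)]):
        print(W[uv[1],uv[0]])
    # wood top
    m=(Z>85)&(Z<125)&(W[...,0]>300)&(hsv[...,1]>50)
    k,l,s,cc=cv2.connectedComponentsWithStats(m.astype(np.uint8))
    for i in range(1,k):
        if s[i,4]>300: 
            p=W[l==i];print('box',s[i],np.nanmedian(p,0),cv2.minAreaRect(p[:,:2].astype(np.float32)), np.nanpercentile(p[:,2],[5,95]))
    x,y,w,h=(150,90,260,230) if n=="top" else (140,140,230,140)
    cv2.imwrite(f"pics/{n}1.png",cv2.resize(d["color"][y:y+h,x:x+w],None,fx=3 if n=="scene" else 2.6,fy=3 if n=="scene" else 2.6,interpolation=cv2.INTER_CUBIC))
E
```

```text
scene
lid [ 172  140  136   35 1408] [237.  158.2] [ 706.7 -232.3   70.7] on73 [ 710.  -242.3   73. ]
lid [277 187  15  14 141] [284.7 193.3] [ 494.2 -214.1   74.9] on73 [ 492.6 -218.3   73. ]
lid [327 196  19  15 225] [335.7 202.9] [ 358.6 -289.6   71.7] on73 [ 357.5 -288.    73. ]
lid [289 210  20  16 245] [298.7 217.7] [ 399.3 -167.3   71.8] on73 [ 398.8 -166.7   73. ]
lid [258 218  20  16 254] [267.7 225.2] [444.4 -85.7  71.6] on73 [443.6 -85.   73. ]
lid [211 228  20  17 276] [220.4 236.2] [511.6  32.2  71.3] on73 [510.4  33.3  73. ]
[ 531.73380481 -288.93336877   97.40069277]
box [ 175  132  131   34 1498] [ 700.58840493 -247.5281223   105.26734836] ((709.5802001953125, -255.9495849609375), (423.61102294921875, 123.90335845947266), 43.9610595703125) [ 87.3000438  123.77689099]
box [ 208  150  133   58 3354] [ 552.58256568 -229.4235459    93.22780252] ((552.9005737304688, -244.38182067871094), (394.97772216796875, 123.5218734741211), 66.26065826416016) [88.39994196 97.24485669]
box [ 83 186  69  22 412] [799.77846958 136.82370124 106.88012354] ((804.0571899414062, 144.6992950439
[... 972 characters left out ...]
5029296875), (403.6672058105469, 21.881614685058594), 60.28080368041992) [ 88.45454765 124.30568802]
box [ 220  137  158  102 6734] [ 553.14735411 -249.10007064   94.02387385] ((554.771484375, -246.15737915039062), (392.1778564453125, 115.33027648925781), 66.0165786743164) [90.80717833 97.27612934]
box [432 206  32  51 555] [ 418.916078   -617.40930887  116.48920354] ((442.664794921875, -618.2427978515625), (124.68310546875, 60.20315933227539), 21.42032814025879) [105.99339001 123.73291301]
box [ 408  239   57   51 1464] [ 359.4596355  -589.50039862   99.92675234] ((359.7377014160156, -592.3648071289062), (161.2059326171875, 80.94992065429688), 49.343021392822266) [ 91.42989527 103.90105324]
```

View pics/scene1.png

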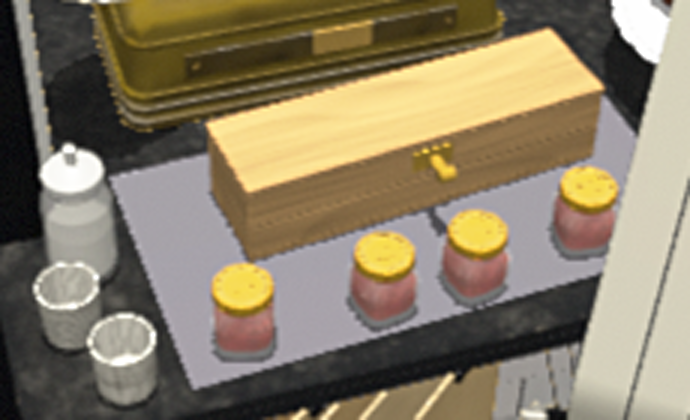

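View pics/top1.png

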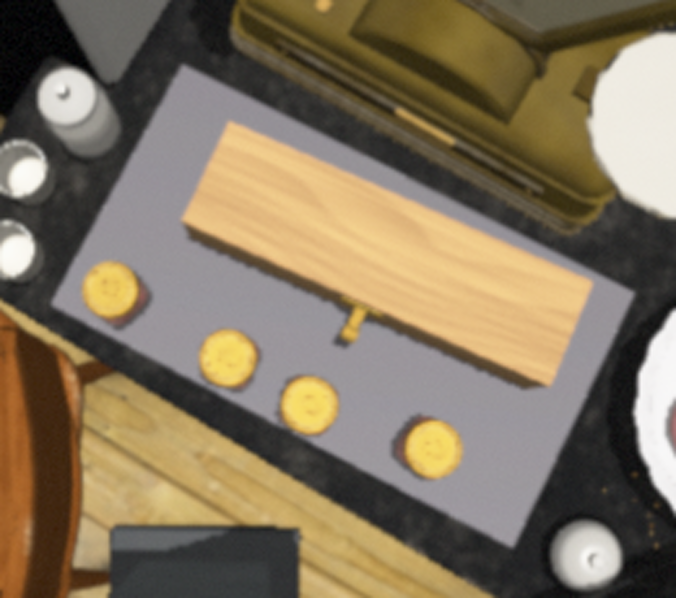

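```bash
cat > fit.py <<'E'
from h import *
from scipy.optimize import least_squares
def sdf(p,c,th,half=29,r=None):
    # rounded square, 58 flats, 70 corners: half-diagonal 35 = (29-r)*sqrt2 + r
    if r is None: r=(29*np.sqrt(2)-35)/(np.sqrt(2)-1)
    q=p-c; q=np.stack([q[:,0]*np.cos(th)+q[:,1]*np.sin(th),-q[:,0]*np.sin(th)+q[:,1]*np.cos(th)],1)
    a=np.abs(q)-(half-r)
    return np.hypot(*np.maximum(a,0).T)+np.minimum(a.max(1),0)-r
def lids(d,W,guess):
    hsv=cv2.cvtColor(d["color"],cv2.COLOR_BGR2HSV); Z=W[...,2]; out=[]
    for g in guess:
        dd=np.hypot(W[...,0]-g[0],W[...,1]-g[1])
        out.append(dd)
    return out
E
python3 - <<'E'
from fit import *
import pickle
ds=pickle.load(open("d0.pkl","rb"))
g=[(513,30),(447,-88),(402,-169),(361,-290)]
for n in ds:
    d=ds[n];W=cloud(d);Z=W[...,2]
    # mat height
    lo=np.array([g[1]])[0]
    m=(np.abs(Z-3)<8)&(np.hypot(W[...,0]-470,W[...,1]+180)<200)
    A=W[m]; c=np.linalg.lstsq(np.c_[A[:,:2]-[470,-180],np.ones(len(A))],A[:,2],rcond=None)[0]; print(n,'mat',c,len(A))
    # lid plane
    R=np.array([[.914,-.407],[.407,.914]])
    q=(W[...,:2]-[555,-246])@R.T
    m=(np.abs(q[...,0])<50)&(np.abs(q[...,1])<185)&(Z>80)&(Z<115)
    A=W[m];Q=q[m]; c=np.linalg.lstsq(np.c_[Q,np.ones(len(A))],A[:,2],rcond=None)[0];print('lidplane slope x,y,z0',c,len(A))
    for x,y in g:
        dd=np.hypot(W[...,0]-x,W[...,1]-y)
        top=W[(dd<40)&(Z>68)&(Z<80)]
        (cx,cy),r=cv2.minEnclosingCircle(top[:,:2].astype(np.float32))
        body=W[(dd<48)&(Z>12)&(Z<52)]
        print('jar',(round(cx,1),round(cy,1),round(r,1)),'zmed',np.median(top[:,2]).round(1),len(top),'body',len(body))
        if len(body)>20:
            best=[]
            for t0 in np.radians(np.arange(-45,45,10)):
                f=least_squares(lambda p:sdf(body[:,:2],p[:2],p[2]),[cx,cy,t0],loss='soft_l1')
                best.append((f.cost,f.x))
            for bb in sorted(best,key=lambda b:b[0])[:3]: print('   ',round(bb[0]/len(body),3),bb[1][:2].round(1),((np.degrees(bb[1][2])+45)%90-45).round(1))
E
```

```text
scene mat [ 0.0179666  -0.00933585  2.44348082] 4045
lidplane slope x,y,z0 [-2.87015307e-02 -4.40412882e-04  9.33464808e+01] 2519
jar (514.6, 31.6, 29.6) zmed 71.6 257 body 265
    1.332 [515.5  29.5] 43.4
    1.332 [515.5  29.5] 43.4
    1.332 [515.5  29.5] 43.4
jar (447.8, -87.9, 28.8) zmed 71.9 237 body 262
    1.176 [448.5 -89.7] -18.0
    1.176 [448.5 -89.7] -18.0
    1.176 [448.5 -89.7] -18.0
jar (403.7, -170.1, 31.2) zmed 72.0 232 body 265
    1.112 [ 403. -171.] -20.1
    1.112 [ 403. -171.] -20.1
    1.112 [ 403. -171.] -20.1
jar (359.9, -291.5, 29.3) zmed 72.0 210 body 249
    1.514 [ 361.4 -293.4] -35.5
    1.514 [ 361.4 -293.4] -35.5
    1.514 [ 361.4 -293.4] -35.5
top mat [ 0.0123977  -0.00611759  2.30878611] 7747
lidplane slope x,y,z0 [-2.67729877e-02  3.92975931e-05  9.40743712e+01] 5596
jar (517.3, 27.9, 28.4) zmed 72.6 360 body 115
    0.89 [518.  29.] -44.9
    0.89 [518.  29.] -44.9
    0.89 [518.  29.] -44.9
jar (450.7, -91.1, 28.4) zmed 72.4 375 body 82
    1.108 [451.3 -90.7] -16.2
    1.108 [451.3 -90.7] -16.2
    1.108 [451.3 -90.7] -16.2
jar (404.9, -172.5, 28.4) zmed 72.5 382 body 75
    1.245 [ 405. -173.] -14.4
    1.245 [ 405. -173.] -14.4
    1.245 [ 404.9 -173. ] -14.4
jar (363.6, -292.1, 28.4) zmed 72.4 396 body 110
    0.991 [ 363.2 -293.3] -37.7
    0.991 [ 363.2 -293.3] -37.7
    0.991 [ 363.2 -293.3] -37.7
```

```bash
python3 - <<'E'
from fit import *
import pickle
ds=pickle.load(open("d0.pkl","rb"))
u=np.array([np.cos(np.radians(-23.9)),np.sin(np.radians(-23.9))]);v=np.array([-u[1],u[0]])
for n in ds:
    d=ds[n];W=cloud(d);Z=W[...,2]
    # refined lid rectangle by edge of mask: pixels in local frame
    q=np.stack([(W[...,:2]-[554,-245.5])@u,(W[...,:2]-[554,-245.5])@v],-1)
    m=(np.abs(q[...,0])<75)&(np.abs(q[...,1])<215)&(Z>86)&(Z<110)
    Q=q[m]
    print(n,'x range by strips',[np.percentile(Q[np.abs(Q[:,1]-s)<25,0],[1,99]).round(1) for s in(-150,-75,0,75,150)],'y',[np.percentile(Q[np.abs(Q[:,0]-s)<12,1],[.5,99.5]).round(1) for s in(-35,0,35)])
    m=(q[...,0]<-60)&(q[...,0]>-110)&(np.abs(q[...,1])<40)&(Z>45)&(Z<95)
    for r,z in sorted(zip(q[m].round(0).tolist(),Z[m].round(0))): print(r,z,end=' ')
    print()
E
```

```text
scene x range by strips [array([-60.6,  56. ]), array([-60. ,  53.8]), array([-59.7,  54.7]), array([-60.6,  53.2]), array([-60.4,  53.2])] y [array([-193. ,  196.5]), array([-193.6,  195.9]), array([-192.4,  196. ])]
[-101.0, -3.0] 82.0 [-98.0, -5.0] 74.0 [-97.0, 1.0] 80.0 [-97.0, 8.0] 82.0 [-96.0, -2.0] 78.0 [-96.0, 0.0] 71.0 [-96.0, 0.0] 75.0 [-95.0, 3.0] 75.0 [-95.0, 7.0] 77.0 [-94.0, -4.0] 68.0 [-94.0, -4.0] 72.0 [-94.0, 2.0] 70.0 [-93.0, -1.0] 80.0 [-93.0, 5.0] 70.0 [-93.0, 9.0] 75.0 [-92.0, -5.0] 77.0 [-92.0, -4.0] 81.0 [-92.0, 2.0] 76.0 [-92.0, 8.0] 70.0 [-91.0, 7.0] 65.0 [-91.0, 8.0] 77.0 [-91.0, 8.0] 81.0 [-89.0, 1.0] 77.0 [-88.0, 9.0] 75.0 [-88.0, 10.0] 72.0 [-87.0, -4.0] 77.0 [-86.0, -1.0] 77.0 [-85.0, -5.0] 80.0 [-85.0, 1.0] 74.0 [-85.0, 2.0] 78.0 [-81.0, 3.0] 75.0 [-81.0, 6.0] 72.0 [-79.0, 8.0] 75.0 [-78.0, -2.0] 75.0 [-78.0, 1.0] 76.0 [-77.0, 4.0] 72.0 [-76.0, -6.0] 72.0 [-76.0, 4.0] 75.0 [-75.0, -3.0] 76.0 [-74.0, 3.0] 77.0 [-72.0, 5.0] 72.0 [-71.0, -2.0] 73.0 [-70.0, 1.0] 77.0 [-70.0, 7.0] 75.0 [-69.0, 1.0] 80.0 [-69.0, 3.0] 73.0 [-68.0, -4.0] 73.0 [-66.0, 5.0] 75.0 
[... 1944 characters left out ...]
9.0, 3.0] 75.0 [-79.0, 7.0] 79.0 [-78.0, -7.0] 76.0 [-78.0, 1.0] 75.0 [-77.0, -1.0] 74.0 [-77.0, 4.0] 76.0 [-76.0, -4.0] 76.0 [-76.0, 2.0] 77.0 [-75.0, -6.0] 73.0 [-75.0, -0.0] 76.0 [-74.0, -3.0] 77.0 [-74.0, 3.0] 78.0 [-74.0, 5.0] 71.0 [-73.0, -5.0] 78.0 [-73.0, 1.0] 74.0 [-72.0, -1.0] 79.0 [-72.0, 4.0] 77.0 [-70.0, -4.0] 74.0 [-70.0, -0.0] 78.0 [-70.0, 2.0] 75.0 [-69.0, -6.0] 74.0 [-69.0, 5.0] 73.0 [-68.0, -3.0] 75.0 [-68.0, 3.0] 74.0 [-67.0, -5.0] 75.0 [-67.0, 0.0] 72.0 [-66.0, -2.0] 73.0 [-66.0, 4.0] 77.0 [-65.0, -4.0] 76.0 [-65.0, 2.0] 77.0 [-63.0, -7.0] 73.0 [-63.0, -1.0] 74.0 [-63.0, 5.0] 75.0 [-62.0, -3.0] 75.0 [-62.0, 3.0] 75.0 [-61.0, -6.0] 73.0 [-61.0, 0.0] 74.0 [-60.0, -2.0] 79.0
```

Call:
send_rows --pt "0.037 -0.026 0 0 1" --pt "0.037 -0.026 0 0 1" --pt "0.037 -0.026 0 0 1" --pt "0.037 -0.026 0 0 1" --pt "0.037 -0.026 0 0 1"

```text
t: 0.7
ee_pos: [346.1, -398.3, 302.7]
orientation: [-3.092, -0.554, -0.0]
ft_force: [0.0, -0.7, -0.3]
width: 87.7
```

Call:
send_rows --pt "0.037 -0.026 0 0 1" --pt "0.037 -0.026 0 0 1" --pt "0.037 -0.026 0 0 1" --pt "0.037 -0.026 0 0 1" --pt "0.037 -0.026 0 0 1"

```text
t: 1.2
ee_pos: [474.5, -212.0, 302.8]
orientation: [3.092, 0.554, 0.0]
ft_force: [0.8, -1.0, 0.3]
width: 87.7
```

Call:
send_rows --pt "0 0 0 0.14 1" --pt "0 0 0 0.14 1" --pt "0 0 0 0.14 1" --pt "0 0 0 0.14 1" --pt "0 0 0 0.14 1"

```text
t: 1.7
ee_pos: [473.7, -213.5, 302.5]
orientation: [-3.093, 0.548, 0.0]
ft_force: [-0.2, -0.7, 0.2]
width: 87.7
```

```bash
cat > plan.py <<'E'
from h import *
import sys
def go(x,y,z,yawdeg):
    """grasp-point target world, tool-x yaw; print delta in tool axes"""
    s=telemetry.get_obs(); R,_=cv2.Rodrigues(np.array(s["orientation"]))
    yaw=np.degrees(np.arctan2(R[1,0],R[0,0])); g=s["ee_pos"]+R[:,2]*61.3
    d=R.T@(np.array([x,y,z])-g)
    t=-np.radians((yawdeg-yaw+180)%360-180)
    print('t',round(s["t"],1),'grasp',g.round(1),'yaw',yaw.round(2),'tiltz',R[:,2].round(3),'q',s["qpos"].round(2),'F',np.round(s["ft_force"],1),'w',round(s["width"],1))
    print(' delta tool mm',d.round(1),'turn',t.round(3))
if __name__=="__main__": go(*map(float,sys.argv[1:5]))
E
python3 plan.py 475.1 -210 73 -23.9
```

```text
t 1.7 grasp [ 473.7 -213.5  241.2] yaw -20.09 tiltz [-0.  0. -1.] q [-0.45  0.27  1.86  0.    1.01  1.48] F [-0.2 -0.7  0.2] w 87.7
 delta tool mm [  0.2  -3.8 168.2] turn 0.066
```

Call:
send_rows --pt "0 -0.004 0.04 0.066 1" --pt "0 0 0.045 0 1" --pt "0 0 0.045 0 1" --pt "0 0 0.03 0 1" --pt "0 0 0.008 0 1"

```text
t: 2.2
ee_pos: [473.3, -209.1, 131.6]
orientation: [-3.074, 0.641, 0.009]
ft_force: [0.6, -0.5, 0.2]
width: 87.8
```

```bash
python3 plan.py 475.1 -210 73 -23.9; python3 - <<'E'
from h import *
d=get_image("top"); cv2.imwrite("pics/t2.png",cv2.resize(d["color"][150:290,200:400],None,fx=3.5,fy=3.5,interpolation=cv2.INTER_CUBIC))
d=get_image("scene"); cv2.imwrite("pics/s2.png",cv2.resize(d["color"][120:270,190:390],None,fx=3.5,fy=3.5,interpolation=cv2.INTER_CUBIC))
E
```

```text
t 2.2 grasp [ 473.  -208.9   70.3] yaw -23.56 tiltz [-0.005  0.003 -1.   ] q [-0.44  0.54  1.96 -0.    0.65  1.54] F [ 0.6 -0.5  0.2] w 87.8
 delta tool mm [ 2.3  0.1 -2.7] turn 0.006
```

View pics/s2.png

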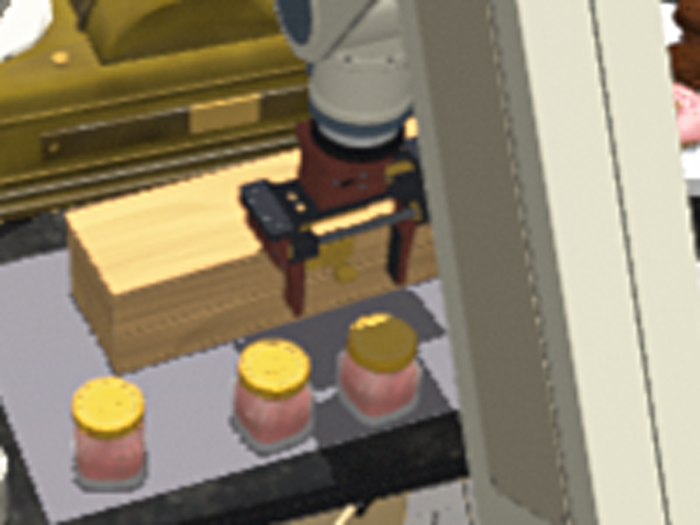

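The scene view shows the pull (around (345,265) in the crop) hanging between the two open fingers. Closing.

Call:
send_rows --pt "0.002 0 -0.002 0 1" --pt "0 0 0 0 -1" --pt "0 0 0 0 -1" --pt "0 0 0 0 -1" --pt "0 0 0 0 -1"

```text
t: 2.8
ee_pos: [477.2, -210.8, 137.3]
orientation: [3.075, -0.641, 0.002]
ft_force: [0.1, 0.3, 0.7]
width: 59.4
```

Call:
send_rows --pt "0 0 0 0 -1" --pt "0 0 0 0 -1" --pt "0 0 0 0 -1" --pt "0 0 0 0 -1"

```text
t: 3.2
ee_pos: [476.9, -210.7, 136.6]
orientation: [-3.075, 0.641, 0.0]
ft_force: [0.8, -0.7, -0.1]
width: 27.4
```

```bash
python3 plan.py 475.1 -210 73 -23.9
```

```text
t 3.2 grasp [ 476.9 -210.7   75.3] yaw -23.56 tiltz [-0.  0. -1.] q [-0.44  0.53  1.95 -0.    0.66  1.54] F [ 0.8 -0.7 -0.1] w 27.4
 delta tool mm [-2.   0.1  2.3] turn 0.006
```

Call:
send_rows --pt "-0.001 0 0.002 0 -1" --pt "0 0 0 0 -1" --pt "0 0 0 0 -1" --pt "0 0 0 0 -1" --pt "0 0 0 0 -1"

```text
t: 3.7
ee_pos: [476.0, -209.9, 134.4]
orientation: [-3.075, 0.641, 0.001]
ft_force: [3.4, 5.5, -5.0]
width: 15.8
```

```bash
python3 - <<'E'
from plan import *
go(475.1,-210,73,-23.9)
# arc waypoints from current grasp, hinge assumed at local
u=np.array([np.cos(np.radians(-23.9)),np.sin(np.radians(-23.9))])
th=np.linspace(.03,1.57,21)
a=np.stack([-142*np.cos(th)+24*np.sin(th),142*np.sin(th)+24*np.cos(th)],1)
print(np.diff(a,axis=0).round(1).tolist(), a[0],a[-1])
E
```

```text
t 3.7 grasp [ 476.  -209.9   73.1] yaw -23.57 tiltz [-0.     0.001 -1.   ] q [-0.44  0.54  1.95  0.    0.65  1.54] F [ 3.4  5.5 -5. ] w 15.8
 delta tool mm [-0.8  0.4  0.1] turn 0.006
[[2.6, 10.8], [3.4, 10.5], [4.2, 10.3], [5.0, 9.9], [5.7, 9.5], [6.4, 9.0], [7.1, 8.5], [7.8, 7.9], [8.3, 7.3], [8.9, 6.6], [9.4, 5.9], [9.8, 5.2], [10.2, 4.4], [10.5, 3.6], [10.7, 2.8], [10.9, 2.0], [11.0, 1.1], [11.1, 0.3], [11.1, -0.6], [11.0, -1.4]] [-141.21621279   28.24856184] [ 23.886914   142.01906682]
```

Call:
send_rows --pt "0.0026 0 -0.0108 0 -1" --pt "0.0034 0 -0.0105 0 -1" --pt "0.0042 0 -0.0103 0 -1" --pt "0.005 0 -0.0099 0 -1" --pt "0.0057 0 -0.0095 0 -1"

```text
t: 4.2
ee_pos: [494.9, -218.3, 185.6]
orientation: [-3.075, 0.641, 0.003]
ft_force: [3.8, 3.5, -9.2]
width: 15.9
```

```bash
python3 plan.py 475.1 -210 73 -23.9
```

```text
t 4.2 grasp [ 494.8 -218.2  124.3] yaw -23.57 tiltz [-0.001  0.001 -1.   ] q [-0.44  0.47  1.89  0.    0.78  1.54] F [ 3.8  3.5 -9.2] w 15.9
 delta tool mm [-21.2   0.4  51.4] turn 0.006
```

Tracking well, force low.

Call:
send_rows --pt "0.0064 0 -0.009 0 -1" --pt "0.0071 0 -0.0085 0 -1" --pt "0.0078 0 -0.0079 0 -1" --pt "0.0083 0 -0.0073 0 -1" --pt "0.0089 0 -0.0066 0 -1"

```text
t: 4.7
ee_pos: [529.9, -233.6, 224.9]
orientation: [-3.074, 0.641, 0.005]
ft_force: [-0.5, 5.3, -7.4]
width: 15.4
```

Call:
send_rows --pt "0.0094 0 -0.0059 0 -1" --pt "0.0098 0 -0.0052 0 -1" --pt "0.0102 0 -0.0044 0 -1" --pt "0.0105 0 -0.0036 0 -1" --pt "0.0107 0 -0.0028 0 -1"

```text
t: 5.2
ee_pos: [576.3, -254.0, 247.3]
orientation: [-3.075, 0.641, 0.005]
ft_force: [-2.8, 4.9, -1.2]
width: 15.8
```

Call:
send_rows --pt "0.0109 0 -0.002 0 -1" --pt "0.011 0 -0.0011 0 -1" --pt "0.0111 0 -0.0003 0 -1" --pt "0.0111 0 0.0006 0 -1" --pt "0.011 0 0.0014 0 -1"

```text
t: 5.7
ee_pos: [628.0, -276.7, 249.8]
orientation: [3.075, -0.641, 0.001]
ft_force: [-2.2, 3.1, 5.4]
width: 15.4
```

Call:
send_rows --pt "0 0 0 0 -1" --pt "0 0 0 0 -1"

```text
t: 5.9
ee_pos: [628.7, -277.0, 249.6]
orientation: [3.074, -0.641, 0.007]
ft_force: [5.6, 1.1, 5.6]
width: 15.7
```

```bash
python3 plan.py 626.6 -277.7 187 -23.9;  python3 - <<'E'
from h import *
d=get_image("top"); cv2.imwrite("pics/t3.png",cv2.resize(d["color"][100:290,160:400],None,fx=3,fy=3,interpolation=cv2.INTER_CUBIC))
d=get_image("scene"); cv2.imwrite("pics/s3.png",cv2.resize(d["color"][100:270,150:390],None,fx=3,fy=3,interpolation=cv2.INTER_CUBIC))
E
```

```text
t 5.9 grasp [ 629.  -277.1  188.3] yaw -23.56 tiltz [ 0.004 -0.002 -1.   ] q [-0.43  0.57  1.52 -0.    1.05  1.55] F [5.6 1.1 5.6] w 15.7
 delta tool mm [-1.9  1.5  1.3] turn 0.006
```

View pics/s3.png

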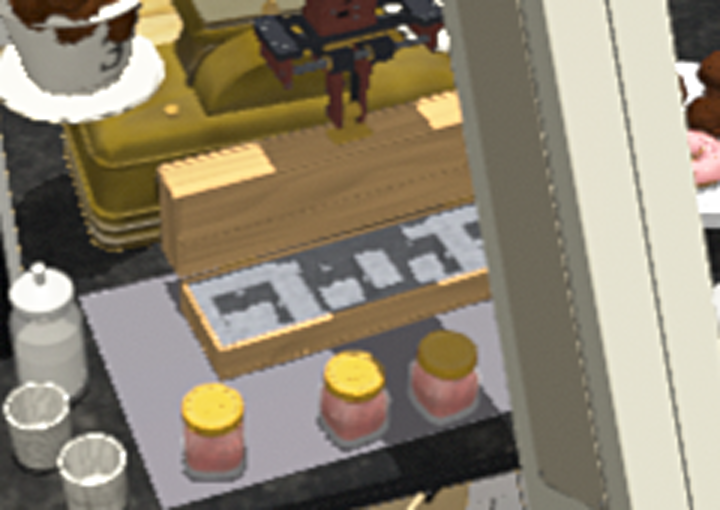

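View pics/t3.png

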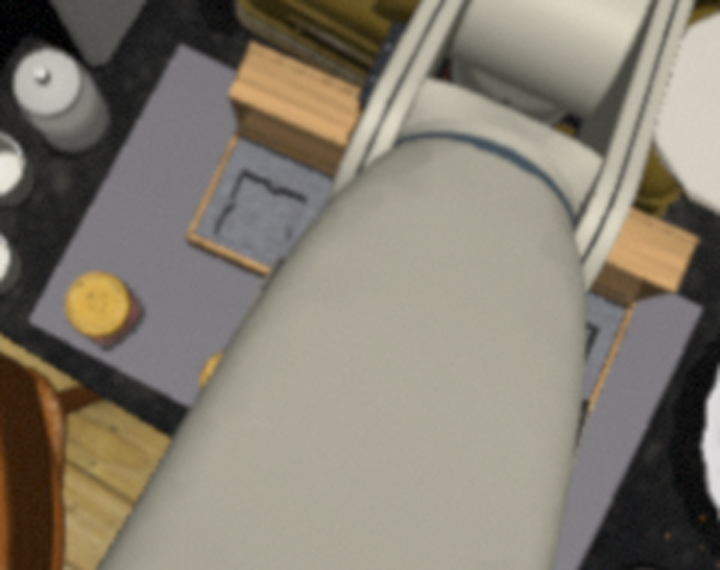

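The lid stands near upright with the cutouts exposed. Release and retreat upward, then measure the angle.

Call:
send_rows --pt "0 0 0 0 1" --pt "0 0 0 0 1" --pt "0 0 0 0 1" --pt "0 0 0 0 1" --pt "0 0 0 0 1"

```text
t: 6.5
ee_pos: [627.1, -276.4, 248.0]
orientation: [3.075, -0.641, -0.001]
ft_force: [0.1, -0.7, 0.6]
width: 51.9
```

Call:
send_rows --pt "0 0 0 0 1" --pt "0 0 0 0 1" --pt "0 0 -0.03 0 1" --pt "0 0 -0.04 0 1" --pt "0 0 -0.04 0 1"

```text
t: 7.0
ee_pos: [627.1, -276.2, 359.0]
orientation: [-3.075, 0.641, 0.002]
ft_force: [0.1, 0.1, 0.8]
width: 87.3
```

Call:
send_rows --pt "-0.03 0.03 0 0 1" --pt "-0.03 0.04 0 0 1" --pt "-0.03 0.04 0 0 1" --pt "-0.03 0.04 0 0 1" --pt "-0.03 0.04 0 0 1"

```text
t: 7.5
ee_pos: [412.2, -391.1, 358.5]
orientation: [3.075, -0.64, 0.001]
ft_force: [0.8, -0.5, 0.2]
width: 87.6
```

Call:
send_rows --pt "-0.03 0.04 0 0 1" --pt "-0.03 0.04 0 0 1" --pt "-0.03 0.04 0 0 1" --pt "-0.03 0.04 0 0 1" --pt "-0.03 0.04 0 0 1"

```text
t: 8.0
ee_pos: [194.6, -514.6, 358.6]
orientation: [3.075, -0.641, 0.001]
ft_force: [-0.2, -0.8, 0.1]
width: 87.8
```

```bash
python3 plan.py 626.6 -277.7 187 -23.9;  python3 - <<'E'
from h import *
import pickle
ds={n:get_image(n) for n in["scene","top"]}; pickle.dump(ds,open("d1.pkl","wb"))
cv2.imwrite("pics/t4.png",cv2.resize(ds["top"]["color"][100:300,160:420],None,fx=3,fy=3,interpolation=cv2.INTER_CUBIC))
cv2.imwrite("pics/s4.png",cv2.resize(ds["scene"]["color"][100:270,150:390],None,fx=3,fy=3,interpolation=cv2.INTER_CUBIC))
E
```

```text
t 8.0 grasp [ 194.6 -514.6  297.3] yaw -23.55 tiltz [ 0.    -0.001 -1.   ] q [-1.23  0.25  1.74  0.    1.15  0.75] F [-0.2 -0.8  0.1] w 87.8
 delta tool mm [ 301.2 -389.9  110.3] turn 0.006
```

View pics/s4.png

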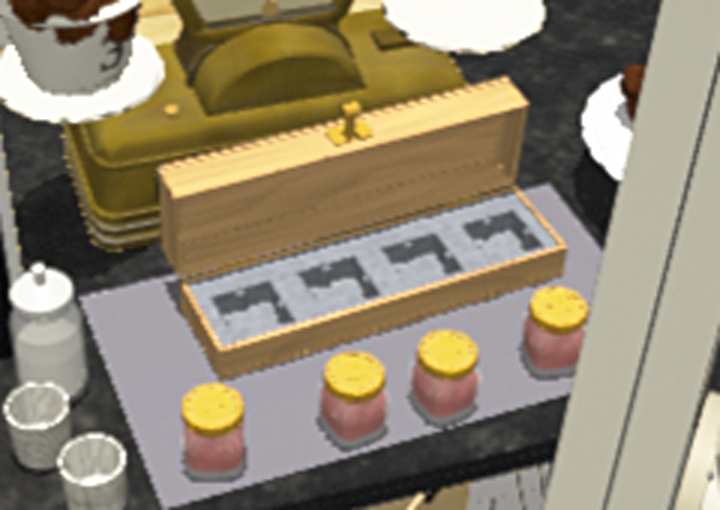

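View pics/t4.png

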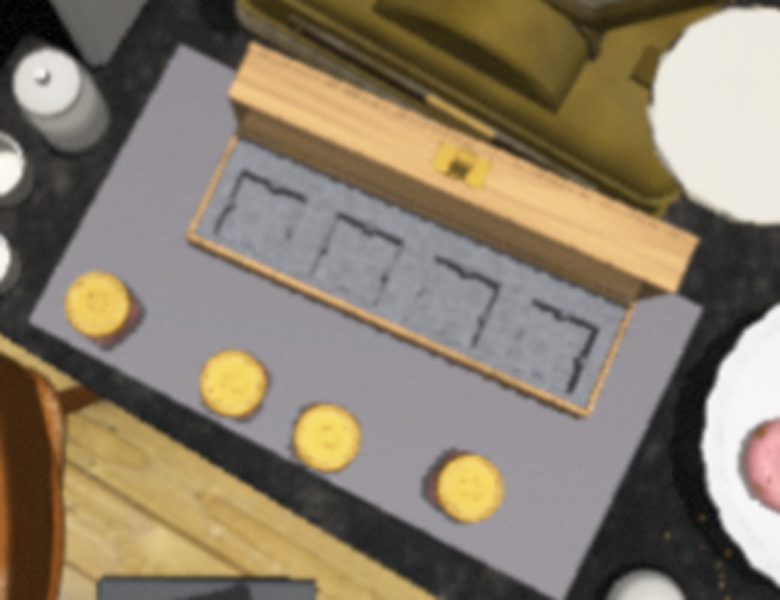

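The lid stands and four cutouts are visible with four jars unmoved. Now measuring lid angle and the cutout positions.

```bash
cat > case.py <<'E'
from fit import *
O=np.array([554,-245.5]);yw=np.radians(-23.9)
u=np.array([np.cos(yw),np.sin(yw)]);v=np.array([-u[1],u[0]])
def loc(W): return np.stack([(W[...,:2]-O)@u,(W[...,:2]-O)@v],-1)
def lidangle(d,n):
    W=cloud(d);Z=W[...,2];q=loc(W)
    # lid front/top face (now up, z~157)
    m=(q[...,0]>58)&(q[...,0]<102)&(np.abs(q[...,1])<185)&(Z>140)&(Z<172)&(np.abs(q[...,1])>35)
    A=W[m];Q=q[m];c=np.linalg.lstsq(np.c_[Q[:,0]-80,Q[:,1],np.ones(len(A))],A[:,2],rcond=None)[0]
    print(n,'upface slope x',c[0].round(4),'y',c[1].round(4),'z at +80',c[2].round(1),'x ext',np.percentile(Q[:,0],[1,99]).round(1),'n',len(A))
    m=(Z>75)&(Z<140)&(q[...,0]>35)&(q[...,0]<80)&(np.abs(q[...,1])<185)
    if m.sum()>100:
        A=W[m];Q=q[m];
        for _ in range(3):
            c=np.linalg.lstsq(np.c_[A[:,2]-100,Q[:,1],np.ones(len(A))],Q[:,0],rcond=None)[0]
            r=np.abs(Q[:,0]-np.c_[A[:,2]-100,Q[:,1],np.ones(len(A))]@c);A=A[r<4];Q=Q[r<4]
        print('   inner face x per z',c.round(4),len(A))
E
python3 - <<'E'
from case import *
import pickle
ds=pickle.load(open("d1.pkl","rb"))
for n in ds:
    d=ds[n];lidangle(d,n)
    W=cloud(d);Z=W[...,2];q=loc(W)
    # case outer rim z~45 extents
    m=(Z>36)&(Z<52)&(np.abs(q[...,0])<70)&(np.abs(q[...,1])<215)
    Q=q[m]
    print('  base x front',[np.percentile(Q[np.abs(Q[:,1]-s)<25,0],1).round(1) for s in(-150,-75,0,75,150)],'y',[np.percentile(Q[np.abs(Q[:,0]-s)<12,1],[.5,99.5]).round(1) for s in(-35,0,35)])
    m=(Z<30)&(Z>5)&(np.abs(q[...,0]+10)<45)&(np.abs(q[...,1])<190)
    Q=q[m]
    print('  hole pts',len(Q),np.median(Z[m]))
    for i in range(4):
        yc=(i-1.5)*95
        k=Q[np.abs(Q[:,1]-yc)<45]
        if len(k)>20: print('   ',i,np.percentile(k[:,0],[3,97]).round(1),np.percentile(k[:,1],[3,97]).round(1)-yc,len(k))
E
```

```text
scene upface slope x 0.0261 y -0.0005 z at +80 157.2 x ext [58.3 97.5] n 777
  base x front [np.float64(-61.0), np.float64(-61.2), np.float64(-61.0), np.float64(-62.0), np.float64(-61.6)] y [array([-194.6,  196.5]), array([-196.1,  197.4]), array([-192.3,  195.7])]
  hole pts 899 14.352744735992099
    0 [-54.6  23.8] [-33.5  16.1] 204
    1 [-54.1  21.9] [-32.4  19.1] 223
    2 [-20.6  22.4] [-32.2  19.6] 227
    3 [-20.4  21.9] [-32.1  21.8] 245
top upface slope x 0.0393 y -0.0003 z at +80 157.8 x ext [58.4 98.8] n 2083
  base x front [np.float64(-55.9), np.float64(-56.1), np.float64(-54.8), np.float64(-55.8), np.float64(-55.7)] y [array([-194.4,  194. ]), array([-194.5,  194.4]), array([-193.4,  193.8])]
  hole pts 2042 13.840767608060531
    0 [-36.6  22.1] [-31.3  27.7] 525
    1 [-36.   21.8] [-30.   27.9] 502
    2 [-36.1  22.3] [-30.4  30.3] 518
    3 [-36.2  22.1] [-28.1  31. ] 497
```

```bash
python3 plan.py 362.3 -293.3 140 -23.55
```

```text
t 8.1 grasp [ 192.  -516.2  297.2] yaw -23.88 tiltz [-0.001 -0.001 -1.   ] q [-1.24  0.25  1.74 -0.    1.15  0.75] F [1.1 0.  0.7] w 87.8
 delta tool mm [  65.5 -273.   156.8] turn -0.006
```

Call:
send_rows --pt "0.0094 -0.039 0.0224 0 1" --pt "0.0094 -0.039 0.0224 0 1" --pt "0.0094 -0.039 0.0224 0 1" --pt "0.0094 -0.039 0.0224 0 1" --pt "0.0094 -0.039 0.0224 0 1"

```text
t: 8.6
ee_pos: [318.7, -352.2, 245.8]
orientation: [3.075, -0.641, 0.001]
ft_force: [-0.2, -1.2, -0.1]
width: 87.8
```

Call:
send_rows --pt "0.0094 -0.039 0.0224 0 1" --pt "0.0094 -0.039 0.0224 0 1" --pt "0 0 0 -0.145 1" --pt "0 0 0 -0.145 1" --pt "0 0 0 -0.145 1"

```text
t: 9.1
ee_pos: [366.7, -288.9, 201.3]
orientation: [-3.141, -0.05, 0.0]
ft_force: [-0.3, 1.3, -0.2]
width: 88.0
```

Call:
send_rows --pt "0 0 0 -0.145 1" --pt "0 0 0 -0.145 1" --pt "0 0 0 -0.145 1" --pt "0 0 0 -0.145 1" --pt "0 0 0 -0.145 1"

```text
t: 9.6
ee_pos: [366.4, -289.4, 201.6]
orientation: [2.92, 1.158, 0.0]
ft_force: [-0.7, -0.2, 0.4]
width: 87.7
```

Call:
send_rows --pt "0 0 0 -0.145 1" --pt "0 0 0 -0.045 1" --pt "0 0 0 0 1"

```text
t: 9.9
ee_pos: [366.4, -289.5, 201.6]
orientation: [2.801, 1.422, 0.0]
ft_force: [0.7, 0.5, -0.5]
width: 87.5
```

```bash
python3 plan.py 362.3 -293.3 57 53.5
```

```text
t 9.9 grasp [ 366.4 -289.5  140.3] yaw 53.83 tiltz [ 0. -0. -1.] q [-0.69  0.35  2.04  0.    0.74 -0.06] F [ 0.7  0.5 -0.5] w 87.5
 delta tool mm [-5.5 -1.1 83.3] turn 0.006
```

Call:
send_rows --pt "-0.0055 -0.001 0.02 0 1" --pt "0 0 0.03 0 1" --pt "0 0 0.025 0 1" --pt "0 0 0.008 0 1" --pt "0 0 0 0 1"

```text
t: 10.4
ee_pos: [361.6, -293.3, 117.7]
orientation: [-2.8, -1.419, 0.001]
ft_force: [-0.5, 0.4, 0.8]
width: 88.0
```

Call:
send_rows --pt "0 0 0 0 -1" --pt "0 0 0 0 -1" --pt "0 0 0 0 -1" --pt "0 0 0 0 -1" --pt "0 0 0 0 -1"

```text
t: 10.9
ee_pos: [362.0, -293.9, 119.1]
orientation: [2.801, 1.421, 0.0]
ft_force: [-0.8, 0.9, 6.7]
width: 56.7
```

```bash
python3 plan.py 362.3 -293.3 57 53.5
```

```text
t 10.9 grasp [ 362.  -294.    57.8] yaw 53.78 tiltz [ 0.001 -0.    -1.   ] q [-0.71  0.52  2.07  0.    0.55 -0.08] F [-0.8  0.9  6.7] w 56.7
 delta tool mm [ 0.7 -0.2  0.8] turn 0.005
```

Call:
send_rows --pt "0 0 0 0 -1" --pt "0 0 0 0 -1" --pt "0 0 0 0 -1"

```text
t: 11.2
ee_pos: [362.0, -293.9, 119.1]
orientation: [2.801, 1.421, 0.0]
ft_force: [-1.5, 0.8, 6.2]
width: 56.9
```

```bash
python3 plan.py 362.3 -293.3 57 53.5;  python3 - <<'E'
from h import *
d=get_image("scene"); cv2.imwrite("pics/s5.png",cv2.resize(d["color"][150:270,230:390],None,fx=5,fy=5,interpolation=cv2.INTER_CUBIC))
E
```

```text
t 11.2 grasp [ 362.  -293.9   57.8] yaw 53.78 tiltz [ 0. -0. -1.] q [-0.71  0.52  2.07  0.    0.55 -0.08] F [-1.5  0.8  6.2] w 56.9
 delta tool mm [ 0.7 -0.2  0.8] turn 0.005
```

View pics/s5.png

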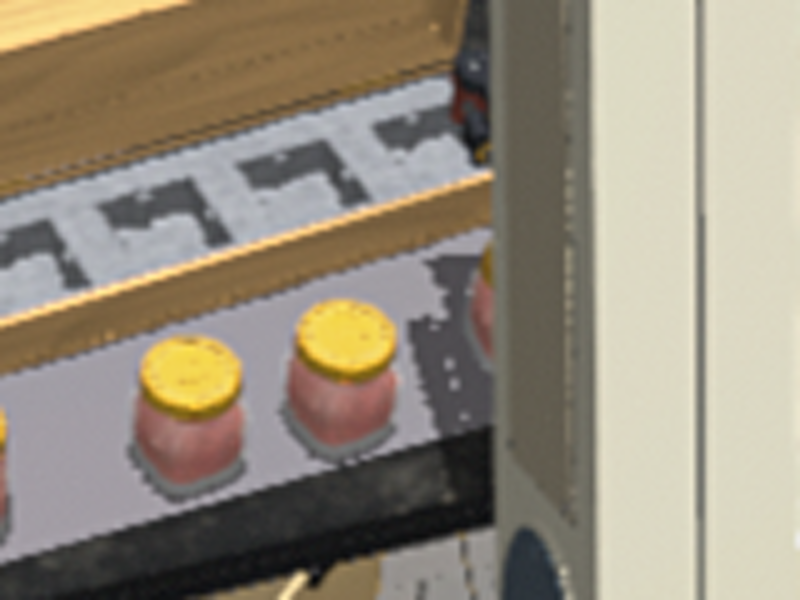

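Call:
send_rows --pt "0 0 0 0 1" --pt "0 0 0 0 1" --pt "0 0 0 0 1" --pt "0 0 0 0 1" --pt "0 0 0 0 1"

```text
t: 11.75
ee_pos: [361.9, -293.8, 118.4]
orientation: [-2.802, -1.421, 0.0]
ft_force: [-0.6, 0.6, 0.2]
width: 87.4
```

Call:
send_rows --pt "0 0 0 0.1428 1" --pt "0 0 0 0.1428 1" --pt "0 0 0 0.1428 1" --pt "0 0 0 0.1428 1" --pt "0 0 0 0.1428 1"

```text
t: 12.25
ee_pos: [361.9, -293.8, 118.4]
orientation: [-3.123, -0.343, 0.0]
ft_force: [-0.5, -0.5, -0.7]
width: 87.8
```

Call:
send_rows --pt "0 0 0 0.1428 1" --pt "0 0 0 0.1428 1" --pt "0 0 0 0.1428 1" --pt "0 0 0 0.1428 1" --pt "0 0 0 0.1428 1"

```text
t: 12.75
ee_pos: [361.9, -293.8, 118.4]
orientation: [-3.046, 0.77, 0.0]
ft_force: [-0.6, -0.7, -0.1]
width: 88.0
```

Call:
send_rows --pt "0 0 0 0.1428 1" --pt "0 0 0 0 1" --pt "0 0 0 0 1"

```text
t: 13.05
ee_pos: [361.9, -293.8, 118.4]
orientation: [-2.988, 0.971, 0.0]
ft_force: [0.1, 0.3, 0.1]
width: 87.9
```

```bash
python3 plan.py 362 -294 57 -36.2
```

```text
t 13.1 grasp [ 361.8 -293.8   57.1] yaw -35.99 tiltz [-0.  0. -1.] q [-0.71  0.52  2.07 -0.    0.55  1.49] F [0.1 0.3 0.1] w 87.9
 delta tool mm [0.2 0.1 0.1] turn 0.004
```

Grip, then lift.

Call:
send_rows --pt "0 0 0 0 -1" --pt "0 0 0 0 -1" --pt "0 0 0 0 -1" --pt "0 0 0 0 -1" --pt "0 0 0 0 -1"

```text
t: 13.55
ee_pos: [361.9, -293.7, 118.5]
orientation: [-2.986, 0.976, 0.0]
ft_force: [0.4, 0.0, 0.4]
width: 57.2
```

Call:
send_rows --pt "0 0 0 0 -1" --pt "0 0 0 0 -1" --pt "0 0 -0.01 0 -1" --pt "0 0 -0.03 0 -1" --pt "0 0 -0.04 0 -1"

```text
t: 14.05
ee_pos: [360.8, -293.0, 198.4]
orientation: [-2.985, 0.976, 0.006]
ft_force: [0.6, -0.0, -2.6]
width: 57.2
```

```bash
python3 - <<'E'
from plan import *
from case import O,u,v
for i in range(4):
    c=O-10.3*u+((i-1.5)*95+0.6)*v; print(i,c.round(1))
go(*(O-10.3*u+(-142.5+.6)*v),140,-23.9)
E
```

```text
0 [ 487.1 -371.1]
1 [ 525.6 -284.2]
2 [ 564.1 -197.4]
3 [ 602.6 -110.5]
t 14.1 grasp [ 360.6 -292.9  137.1] yaw -36.21 tiltz [-0.003  0.003 -1.   ] q [-0.71  0.36  2.05 -0.    0.74  1.5 ] F [ 0.6 -0.  -2.6] w 57.2
 delta tool mm [148.2 -11.6  -3.5] turn -0.215
```

Call:
send_rows --pt "0.037 -0.003 -0.001 0 -1" --pt "0.037 -0.003 -0.001 0 -1" --pt "0.037 -0.003 -0.001 0 -1" --pt "0.037 -0.003 0 0 -1" --pt "0 0 0 -0.1 -1"

```text
t: 14.55
ee_pos: [492.2, -374.1, 202.7]
orientation: [3.03, -0.823, 0.008]
ft_force: [0.2, -0.0, -2.1]
width: 57.2
```

Call:
send_rows --pt "0 0 0 -0.115 -1" --pt "0 0 0 0 -1" --pt "0 0 0 0 -1"

```text
t: 14.85
ee_pos: [488.1, -371.4, 201.6]
orientation: [-3.072, 0.655, 0.001]
ft_force: [0.1, -0.4, -3.1]
width: 57.4
```

```bash
python3 plan.py 487.1 -371.1 100 -23.9
```

```text
t 14.8 grasp [ 488.1 -371.4  140.3] yaw -24.06 tiltz [-0.  0. -1.] q [-0.67  0.53  1.72 -0.    0.89  1.32] F [ 0.1 -0.4 -3.1] w 57.4
 delta tool mm [-1.   0.1 40.3] turn -0.003
```

Call:
send_rows --pt "-0.001 0 0.02 0 -1" --pt "0 0 0.015 0 -1" --pt "0 0 0.004 0 -1" --pt "0 0 0 0 -1"

```text
t: 15.25
ee_pos: [487.0, -370.8, 161.6]
orientation: [-3.072, 0.651, 0.003]
ft_force: [0.5, 0.1, -2.3]
width: 57.2
```

```bash
python3 plan.py 487.1 -371.1 68 -23.9;  python3 - <<'E'
from h import *
d=get_image("scene"); cv2.imwrite("pics/s6.png",cv2.resize(d["color"][120:270,250:410],None,fx=4,fy=4,interpolation=cv2.INTER_CUBIC))
d=get_image("top"); cv2.imwrite("pics/t6.png",cv2.resize(d["color"][140:290,250:410],None,fx=4,fy=4,interpolation=cv2.INTER_CUBIC))
E
```

```text
t 15.2 grasp [ 486.9 -370.7  100.3] yaw -23.94 tiltz [-0.002  0.001 -1.   ] q [-0.67  0.59  1.74  0.    0.82  1.32] F [ 0.5  0.1 -2.3] w 57.2
 delta tool mm [ 0.4  0.3 32.3] turn -0.001
```

View pics/s6.png

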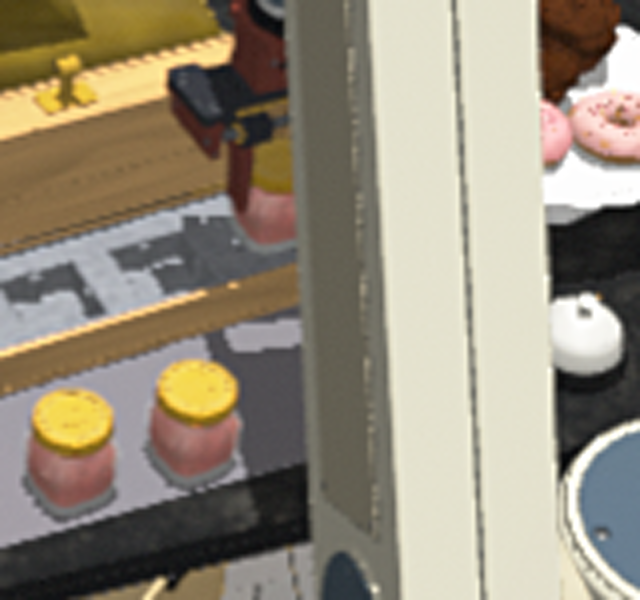

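View pics/t6.png

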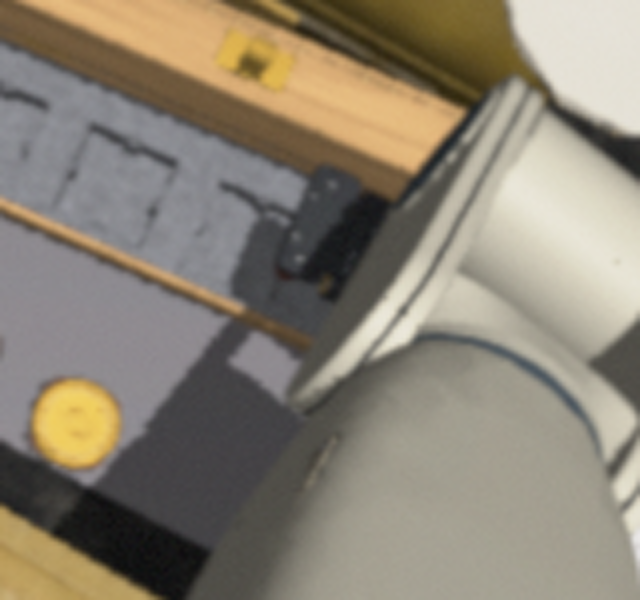

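The held jar hangs over the last cutout (top crop, right of the cutout whose corner is at (220,185)). Pressing down slowly.

Call:
send_rows --pt "0 0 0.005 0 -1" --pt "0 0 0.004 0 -1" --pt "0 0 0.004 0 -1" --pt "0 0 0.004 0 -1"

```text
t: 15.75
ee_pos: [487.1, -370.8, 145.3]
orientation: [-3.073, 0.65, 0.002]
ft_force: [-2.3, 1.9, 0.4]
width: 57.3
```

```bash
python3 plan.py 487.1 -371.1 68 -23.9
```

```text
t 15.8 grasp [ 487.  -370.8   84. ] yaw -23.89 tiltz [-0.001  0.001 -1.   ] q [-0.67  0.61  1.74  0.    0.79  1.32] F [-2.3  1.9  0.4] w 57.3
 delta tool mm [ 0.2  0.3 16. ] turn 0.0
```

Base is 12 mm into the hole with low forces. Continue.

Call:
send_rows --pt "0 0 0.004 0 -1" --pt "0 0 0.004 0 -1" --pt "0 0 0.004 0 -1"

```text
t: 16.05
ee_pos: [487.2, -371.0, 133.2]
orientation: [-3.073, 0.65, 0.001]
ft_force: [-3.4, 2.3, 3.0]
width: 57.0
```

Call:
send_rows --pt "0 0 0.003 0 -1" --pt "0 0 0.002 0 -1" --pt "0 0 0 0 -1"

```text
t: 16.35
ee_pos: [487.2, -370.9, 129.4]
orientation: [-3.073, 0.65, 0.002]
ft_force: [-7.6, 4.9, 15.1]
width: 57.3
```

```bash
python3 plan.py 487.1 -371.1 68 -23.9
```

```text
t 16.4 grasp [ 487.1 -370.9   68.1] yaw -23.89 tiltz [-0.001  0.001 -1.   ] q [-0.67  0.64  1.75 -0.    0.76  1.32] F [-7.6  4.9 15.1] w 57.3
 delta tool mm [0.1 0.2 0.1] turn 0.0
```

Call:
send_rows --pt "-0.001 0 0.001 0 -1" --pt "0 0 0 0 -1"

```text
t: 16.55
ee_pos: [487.0, -370.9, 129.4]
orientation: [3.073, -0.65, 0.002]
ft_force: [-5.9, 6.7, 19.9]
width: 57.3
```

```bash
python3 plan.py 487.1 -371.1 68 -23.9
```

```text
t 16.6 grasp [ 487.  -370.9   68.1] yaw -23.9 tiltz [ 0.001 -0.    -1.   ] q [-0.67  0.64  1.75  0.    0.76  1.32] F [-5.9  6.7 19.9] w 57.3
 delta tool mm [0.1 0.2 0.1] turn 0.0
```

Motion stopped at 68.1, exactly where bottoming out should put it. Release and lift.

Call:
send_rows --pt "0 0 -0.001 0 0.6" --pt "0 0 0 0 0.6" --pt "0 0 0 0 0.6" --pt "0 0 0 0 0.6" --pt "0 0 -0.02 0 0.6"

```text
t: 17.05
ee_pos: [485.4, -369.9, 146.2]
orientation: [-3.072, 0.65, 0.006]
ft_force: [-1.2, 0.2, 0.5]
width: 70.2
```

Call:
send_rows --pt "0 0 -0.045 0 0.7" --pt "0 0 -0.045 0 0.7" --pt "-0.045 0 0 0 0.7" --pt "-0.045 0 0 0 0.7" --pt "-0.045 0 0 0 0.7"

```text
t: 17.55
ee_pos: [362.0, -315.5, 238.6]
orientation: [3.073, -0.65, 0.001]
ft_force: [-0.6, -0.2, -0.3]
width: 74.6
```

```bash
python3 plan.py 404 -172 140 -23.9; cat > look.py <<'E'
from case import *
import sys
def look(tag,g):
    ds={n:get_image(n) for n in["scene","top"]}
    for n in ds:
        d=ds[n];W=cloud(d);Z=W[...,2]
        for k,(x,y) in g.items():
            dd=np.hypot(W[...,0]-x,W[...,1]-y)
            top=W[(dd<45)&(Z>66)&(Z<100)]
            if len(top)<100: print(n,k,'few',len(top)); continue
            (cx,cy),r=cv2.minEnclosingCircle(top[:,:2].astype(np.float32))
            q=loc(np.array([cx,cy,0]))
            print(n,k,'lid',np.round((cx,cy,r),1),'loc',q.round(1),'z',np.median(top[:,2]).round(1),len(top),end=' ')
            body=W[(dd<48)&(Z>12)&(Z<52)]
            if len(body)>20:
                b=min((least_squares(lambda p:sdf(body[:,:2],p[:2],p[2]),[cx,cy,t0],loss='soft_l1') for t0 in np.radians(np.arange(-45,45,10))),key=lambda f:f.cost)
                print('body',b.x[:2].round(1),((np.degrees(b.x[2])+45)%90-45).round(1),end='')
            print()
    cv2.imwrite(f"pics/t{tag}.png",cv2.resize(ds["top"]["color"][100:300,160:420],None,fx=3,fy=3,interpolation=cv2.INTER_CUBIC))
    cv2.imwrite(f"pics/s{tag}.png",cv2.resize(ds["scene"]["color"][100:270,150:390],None,fx=3,fy=3,interpolation=cv2.INTER_CUBIC))
    return ds
E
python3 -c "
from look import *
look('7',{'D':(487,-371),'C':(404,-172),'B':(450,-90),'A':(516.7,29.3)})"
```

```text
t 17.6 grasp [ 362.  -315.5  177.3] yaw -23.87 tiltz [ 0.001 -0.001 -1.   ] q [-0.74  0.31  1.99 -0.    0.84  1.25] F [-0.6 -0.2 -0.3] w 74.6
 delta tool mm [ -19.7 -148.2   37.2] turn 0.001
scene D lid [ 488.3 -369.1   32.5] loc [ -10.  -139.6] z 82.3 223 body [ 484.8 -366.9] 28.9
scene C lid [ 402.3 -168.5   30.9] loc [-169.9    9. ] z 72.1 248 body [ 403.6 -171. ] -19.0
scene B lid [447.2 -87.7  29.3] loc [-161.6  101. ] z 71.7 258 body [448.7 -89.6] -18.4
scene A lid [514.4  30.7  29.8] loc [-148.1  236.5] z 71.3 275 body [515.6  29.5] 44.0
top D lid [ 487.9 -370.7   29.1] loc [  -9.7 -141.2] z 83.4 408 body [ 485.5 -370. ] 23.1
top C lid [ 404.8 -172.6   28.5] loc [-166.     6.2] z 72.4 391 body [ 405.  -172.9] -14.7
top B lid [450.6 -91.2  28.4] loc [-157.    99.1] z 72.6 381 body [451.3 -90.8] -16.0
top A lid [516.8  27.3  28.5] loc [-144.6  234.3] z 72.3 370 body [517.9  29. ] 43.9
```

View pics/t7.png

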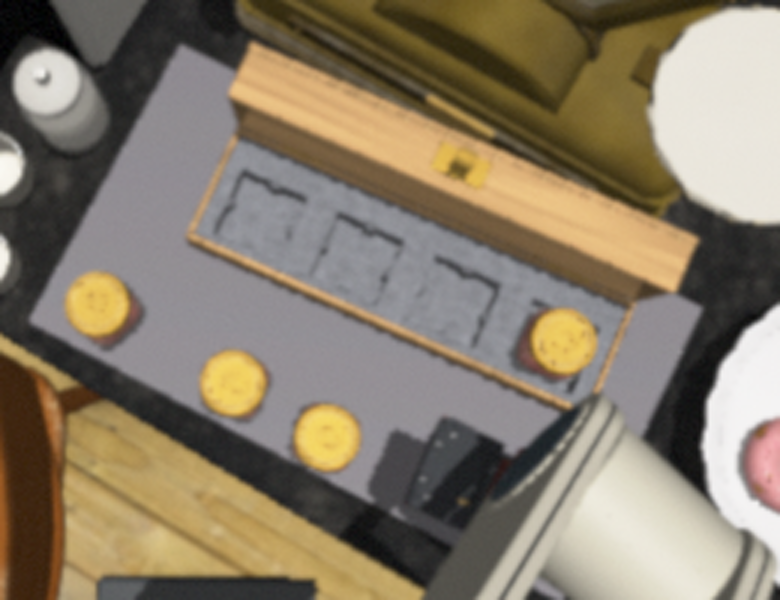

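Jar D is home: its lid reads 83.4 mm against 72.5 on the mat (+10.9, wanted +11). Next is jar C.

Call:
send_rows --pt "-0.005 -0.037 0.005 0 1" --pt "-0.005 -0.037 0.01 0 1" --pt "-0.005 -0.037 0.01 0 1" --pt "-0.005 -0.037 0.01 0 1" --pt "0 0 0 -0.141 1"

```text
t: 18.15
ee_pos: [405.6, -169.6, 202.4]
orientation: [-3.112, 0.426, 0.002]
ft_force: [0.2, 0.1, -0.5]
width: 88.1
```

Call:
send_rows --pt "0 0 0 -0.141 1" --pt "0 0 0 -0.141 1" --pt "0 0 0 -0.141 1" --pt "0 0 0 -0.141 1" --pt "0 0 0 -0.141 1"

```text
t: 18.65
ee_pos: [405.9, -173.0, 203.5]
orientation: [3.067, 0.678, 0.001]
ft_force: [-0.7, -0.5, 0.3]
width: 87.8
```

Call:
send_rows --pt "0 0 0 -0.141 1" --pt "0 0 0 -0.141 1" --pt "0 0 0 -0.141 1" --pt "0 0 0 -0.141 1" --pt "0 0 0 -0.141 1"

```text
t: 19.15
ee_pos: [405.9, -173.0, 203.5]
orientation: [2.644, 1.695, 0.001]
ft_force: [0.1, 0.3, 0.3]
width: 87.7
```

Call:
send_rows --pt "0 0 0 -0.141 1" --pt "0 0 0 0 1" --pt "0 0 0 0 1"

```text
t: 19.45
ee_pos: [405.4, -172.8, 203.4]
orientation: [2.528, 1.865, 0.0]
ft_force: [0.7, -0.0, -0.4]
width: 87.9
```

```bash
python3 plan.py 403.9 -172.2 57 73
```

```text
t 19.4 grasp [ 405.4 -172.9  142.1] yaw 72.84 tiltz [ 0. -0. -1.] q [-0.43  0.32  2.1   0.    0.73 -0.13] F [ 0.7 -0.  -0.4] w 87.9
 delta tool mm [ 0.2 -1.7 85.1] turn -0.003
```

Call:
send_rows --pt "0 -0.0015 0.02 0 1" --pt "0 0 0.03 0 1" --pt "0 0 0.025 0 1" --pt "0 0 0.01 0 1" --pt "0 0 0 0 1"

```text
t: 19.95
ee_pos: [402.9, -172.0, 117.5]
orientation: [-2.524, -1.866, 0.002]
ft_force: [0.1, -0.9, 0.5]
width: 87.8
```

Call:
send_rows --pt "0 0 0 0 -1" --pt "0 0 0 0 -1" --pt "0 0 0 0 -1" --pt "0 0 0 0 -1" --pt "0 0 0 0 -1"

```text
t: 20.45
ee_pos: [403.6, -172.4, 119.1]
orientation: [2.524, 1.869, 0.001]
ft_force: [0.0, 1.7, 7.4]
width: 57.0
```

Call:
send_rows --pt "0 0 0 0 -1" --pt "0 0 0 0 -1"

```text
t: 20.65
ee_pos: [403.6, -172.3, 119.1]
orientation: [2.524, 1.869, 0.001]
ft_force: [-1.0, 1.1, 7.9]
width: 57.5
```

```bash
python3 plan.py 403.9 -172.2 57 73
```

```text
t 20.6 grasp [ 403.6 -172.4   57.8] yaw 73.05 tiltz [ 0.001 -0.    -1.   ] q [-0.43  0.49  2.13 -0.    0.52 -0.13] F [-1.   1.1  7.9] w 57.5
 delta tool mm [0.2 0.2 0.8] turn 0.001
```

Call:
send_rows --pt "0 0 0 0 0.85" --pt "0 0 0 0 0.85" --pt "0 0 0 0 0.85" --pt "0 0 0 0 0.85" --pt "0 0 0 0 0.85"

```text
t: 21.15
ee_pos: [403.3, -172.2, 118.4]
orientation: [-2.524, -1.87, 0.0]
ft_force: [-0.9, -0.5, -0.7]
width: 81.0
```

Call:
send_rows --pt "0 0 0 0.1428 0.85" --pt "0 0 0 0.1428 0.85" --pt "0 0 0 0.1428 0.85" --pt "0 0 0 0.1428 0.85" --pt "0 0 0 0.1428 0.85"

```text
t: 21.65
ee_pos: [403.3, -172.2, 118.4]
orientation: [-3.021, -0.861, 0.0]
ft_force: [-0.7, -0.4, 0.0]
width: 81.4
```

Call:
send_rows --pt "0 0 0 0.1428 0.85" --pt "0 0 0 0.1428 0.85" --pt "0 0 0 0.1428 0.85" --pt "0 0 0 0.1428 0.85" --pt "0 0 0 0.1428 0.85"

```text
t: 22.15
ee_pos: [403.3, -172.2, 118.4]
orientation: [-3.132, 0.249, 0.0]
ft_force: [-0.1, -0.9, -0.1]
width: 81.4
```

Call:
send_rows --pt "0 0 0 0.1428 0.85" --pt "0 0 0 0 0.85" --pt "0 0 0 0 0.85" --pt "0 0 0 0 -1" --pt "0 0 0 0 -1"

```text
t: 22.65
ee_pos: [403.3, -172.2, 118.5]
orientation: [-3.108, 0.46, 0.0]
ft_force: [0.0, 0.9, -0.3]
width: 68.5
```

Call:
send_rows --pt "0 0 0 0 -1" --pt "0 0 0 0 -1" --pt "0 0 0 0 -1" --pt "0 0 0 0 -1" --pt "0 0 0 0 -1"

```text
t: 23.15
ee_pos: [403.3, -172.2, 118.5]
orientation: [-3.107, 0.463, 0.0]
ft_force: [0.3, 0.6, 0.0]
width: 57.4
```

```bash
python3 plan.py 403.9 -172.2 57 -17
```

```text
t 23.1 grasp [ 403.3 -172.2   57.2] yaw -16.94 tiltz [-0.  0. -1.] q [-0.43  0.49  2.13  0.    0.52  1.44] F [0.3 0.6 0. ] w 57.4
 delta tool mm [ 0.6 -0.1  0.2] turn 0.001
```

Call:
send_rows --pt "0 0 -0.01 0 -1" --pt "0 0 -0.03 0 -1" --pt "0 0 -0.043 0 -1" --pt "0 0 0 0 -1"

```text
t: 23.55
ee_pos: [405.6, -173.3, 206.0]
orientation: [3.105, -0.463, 0.013]
ft_force: [0.7, -0.4, -2.1]
width: 56.8
```

```bash
python3 plan.py 524.7 -283.8 140 -23.9
```

```text
t 23.6 grasp [ 406.1 -173.5  144.7] yaw -16.95 tiltz [ 0.008 -0.004 -1.   ] q [-0.43  0.31  2.1  -0.    0.72  1.44] F [ 0.7 -0.4 -2.1] w 56.8
 delta tool mm [145.5  70.9   6. ] turn 0.121
```

Call:
send_rows --pt "0.036 0.018 0 0 -1" --pt "0.036 0.018 0 0 -1" --pt "0.036 0.018 0 0 -1" --pt "0.037 0.017 0 0 -1" --pt "0 0 0 0.121 -1"

```text
t: 24.05
ee_pos: [524.9, -285.7, 201.4]
orientation: [3.071, -0.654, 0.007]
ft_force: [-0.4, 0.4, -1.7]
width: 57.0
```

Call:
send_rows --pt "0 0 0 0 -1" --pt "0 0 0 0 -1" --pt "0 0 0 0 -1"

```text
t: 24.35
ee_pos: [520.5, -281.7, 201.1]
orientation: [-3.074, 0.646, 0.002]
ft_force: [0.1, -0.5, -2.0]
width: 57.0
```

```bash
python3 plan.py 524.7 -283.8 100 -23.9
```

```text
t 24.4 grasp [ 520.4 -281.7  139.8] yaw -23.74 tiltz [-0.001  0.001 -1.   ] q [-0.52  0.51  1.77  0.    0.87  1.47] F [ 0.1 -0.5 -2. ] w 57.0
 delta tool mm [ 4.8  0.2 39.8] turn 0.003
```

Call:
send_rows --pt "0.0045 0 0.018 0 -1" --pt "0 0 0.016 0 -1" --pt "0 0 0.004 0 -1" --pt "0 0 0 0 -1" --pt "0 0 0 0 -1"

```text
t: 24.85
ee_pos: [525.4, -284.2, 163.7]
orientation: [-3.074, 0.649, 0.0]
ft_force: [0.3, 0.6, -1.4]
width: 57.3
```

```bash
python3 plan.py 524.7 -283.8 68 -23.9
```

```text
t 24.9 grasp [ 525.4 -284.2  102.4] yaw -23.86 tiltz [-0.  0. -1.] q [-0.52  0.57  1.77 -0.    0.8   1.47] F [ 0.3  0.6 -1.4] w 57.3
 delta tool mm [-0.8 -0.  34.4] turn 0.001
```

Call:
send_rows --pt "-0.001 0 0.006 0 -1" --pt "0 0 0.004 0 -1" --pt "0 0 0.004 0 -1" --pt "0 0 0.004 0 -1"

```text
t: 25.25
ee_pos: [524.5, -283.7, 145.5]
orientation: [-3.073, 0.65, 0.0]
ft_force: [-0.7, 1.9, 3.7]
width: 57.2
```

Call:
send_rows --pt "0 0 0.004 0 -1" --pt "0 0 0.004 0 -1" --pt "0 0 0.003 0 -1" --pt "0 0 0 0 -1"

```text
t: 25.65
ee_pos: [524.4, -283.7, 133.9]
orientation: [-3.073, 0.65, 0.001]
ft_force: [0.0, 1.8, -2.5]
width: 57.2
```

```bash
python3 plan.py 524.7 -283.8 68 -23.9
```

```text
t 25.6 grasp [ 524.4 -283.7   72.6] yaw -23.88 tiltz [-0.  0. -1.] q [-0.52  0.61  1.78  0.    0.75  1.47] F [ 0.   1.8 -2.5] w 57.2
 delta tool mm [0.3 0.  4.6] turn 0.0
```

Call:
send_rows --pt "0 0 0.003 0 -1" --pt "0 0 0.002 0 -1" --pt "0 0 0.001 0 -1" --pt "0 0 0 0 -1"

```text
t: 26.05
ee_pos: [524.5, -283.8, 129.4]
orientation: [-3.074, 0.65, 0.0]
ft_force: [-5.2, 3.9, 13.1]
width: 57.2
```

```bash
python3 plan.py 524.7 -283.8 68 -23.9
```

```text
t 26.1 grasp [ 524.5 -283.7   68.1] yaw -23.88 tiltz [-0.  0. -1.] q [-0.52  0.62  1.78  0.    0.74  1.47] F [-5.2  3.9 13.1] w 57.2
 delta tool mm [ 0.2 -0.   0.1] turn 0.0
```

Call:
send_rows --pt "0 0 0.001 0 -1" --pt "0 0 0.001 0 -1" --pt "0 0 0 0 -1"

```text
t: 26.35
ee_pos: [524.5, -283.8, 129.3]
orientation: [-3.074, 0.65, 0.0]
ft_force: [-9.4, 7.7, 31.1]
width: 57.1
```

Call:
send_rows --pt "0 0 -0.001 0 0.6" --pt "0 0 0 0 0.6" --pt "0 0 0 0 0.6" --pt "0 0 0 0 0.6" --pt "0 0 -0.02 0 0.6"

```text
t: 26.85
ee_pos: [523.2, -283.1, 145.1]
orientation: [-3.072, 0.65, 0.008]
ft_force: [0.5, -0.1, 0.6]
width: 70.5
```

Call:
send_rows --pt "0 0 -0.045 0 0.7" --pt "0 0 -0.045 0 0.7" --pt "-0.045 0.02 0 0 0.7" --pt "-0.045 0.02 0 0 0.7" --pt "-0.045 0.02 0 0 0.7"

```text
t: 27.35
ee_pos: [375.4, -283.8, 237.5]
orientation: [3.073, -0.648, 0.001]
ft_force: [-1.3, -0.9, 0.8]
width: 74.5
```

Call:
send_rows --pt "-0.03 0.04 0 0 0.7" --pt "-0.03 0.04 0 0 0.7"

```text
t: 27.55
ee_pos: [288.0, -332.8, 237.5]
orientation: [3.074, -0.647, 0.0]
ft_force: [0.9, 0.0, -0.1]
width: 74.7
```

```bash
python3 -c "
from look import *
look('8',{'D':(487,-371),'C':(525,-284),'B':(450,-90),'A':(516.7,29.3)})"; python3 plan.py 450 -90.2 140 -23.9
```

```text
scene D lid [ 482.2 -366.3   31.4] loc [ -16.6 -139.5] z 81.9 222 body [ 483.6 -367.8] 24.6
scene C lid [ 520.9 -283.8   31.4] loc [-14.8 -48.4] z 81.8 233 body [ 520.4 -280.7] 29.8
scene B lid [446.2 -88.9  30.5] loc [-162.    99.5] z 71.7 254 body [448.7 -89.7] -20.3
scene A lid [514.   31.1  30.6] loc [-148.7  236.7] z 71.7 278 body [515.5  29.5] 44.4
top D lid [ 488.  -371.6   28.8] loc [  -9.3 -142. ] z 83.4 408 body [ 485.7 -370.1] 22.2
top C lid [ 526.1 -283.8   28.4] loc [-10.  -46.3] z 83.4 376 body [ 524.5 -284.1] 30.5
top B lid [450.6 -91.2  28.4] loc [-157.    99.2] z 72.7 380 body [451.3 -90.7] -16.1
top A lid [517.7  28.2  28.6] loc [-144.   235.5] z 72.2 371 body [518.1  29. ] -44.9
t 27.6 grasp [ 285.3 -334.5  176. ] yaw -24.2 tiltz [-0.001  0.    -1.   ] q [-0.89  0.25  2.08 -0.    0.81  1.1 ] F [ 0.7 -0.6 -0.7] w 74.6
 delta tool mm [  50.1 -290.3   35.8] turn -0.005
```

View pics/t8.png

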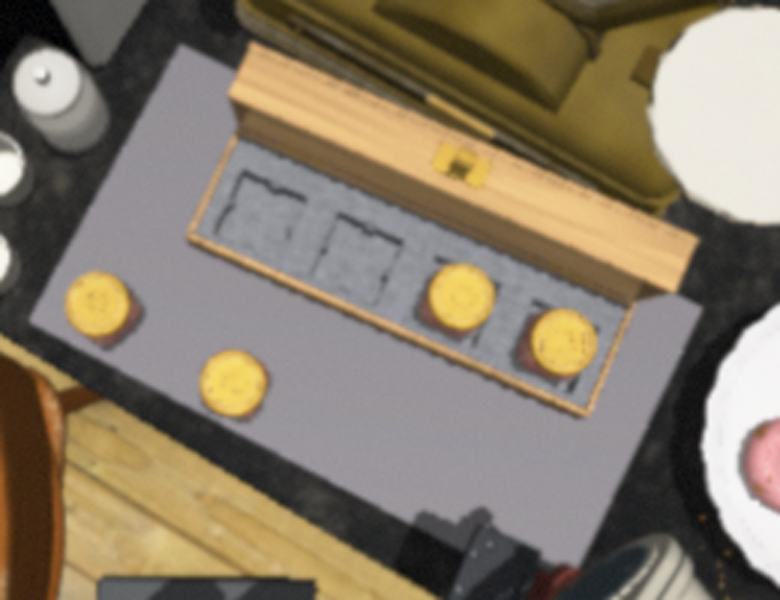

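Jars C and D are seated (both lids at 83.4 mm). Next is jar B at about (450,-90).

Call:
send_rows --pt "0.0072 -0.0415 0.005 0 1" --pt "0.0072 -0.0415 0.005 0 1" --pt "0.0072 -0.0415 0.005 0 1" --pt "0.0072 -0.0415 0.005 0 1" --pt "0.0072 -0.0415 0.005 0 1"

```text
t: 28.15
ee_pos: [407.8, -155.9, 212.2]
orientation: [3.074, -0.65, 0.001]
ft_force: [1.1, -0.7, 0.1]
width: 87.9
```

Call:
send_rows --pt "0.0072 -0.0415 0.005 0 1" --pt "0.0072 -0.0415 0.005 0 1" --pt "0 0 0 -0.141 1" --pt "0 0 0 -0.141 1" --pt "0 0 0 -0.141 1"

```text
t: 28.65
ee_pos: [453.9, -86.4, 202.1]
orientation: [-3.141, -0.022, 0.0]
ft_force: [0.5, -0.4, 0.2]
width: 87.4
```

Call:
send_rows --pt "0 0 0 -0.141 1" --pt "0 0 0 -0.141 1" --pt "0 0 0 -0.141 1" --pt "0 0 0 -0.141 1" --pt "0 0 0 -0.141 1"

```text
t: 29.15
ee_pos: [453.7, -87.0, 202.2]
orientation: [-2.941, -1.103, -0.0]
ft_force: [1.2, -0.5, 0.8]
width: 87.8
```

Call:
send_rows --pt "0 0 0 -0.141 1" --pt "0 0 0 -0.141 1" --pt "0 0 0 -0.141 1" --pt "0 0 0 -0.141 1" --pt "0 0 0 0 1"

```text
t: 29.65
ee_pos: [453.7, -87.1, 202.2]
orientation: [-2.523, -1.872, -0.0]
ft_force: [0.5, 0.3, 0.3]
width: 87.4
```

```bash
python3 plan.py 450 -90.3 57 73
```

```text
t 29.6 grasp [453.7 -87.1 140.9] yaw 73.17 tiltz [-0.  0. -1.] q [-0.22  0.35  2.05  0.    0.74  0.08] F [0.5 0.3 0.3] w 87.4
 delta tool mm [-4.1 -2.6 83.9] turn 0.003
```

Call:
send_rows --pt "-0.004 -0.0025 0.02 0 1" --pt "0 0 0.03 0 1" --pt "0 0 0.025 0 1" --pt "0 0 0.009 0 1" --pt "0 0 0 0 1"

```text
t: 30.15
ee_pos: [449.3, -90.4, 117.5]
orientation: [-2.524, -1.867, 0.003]
ft_force: [-0.6, 0.2, -0.3]
width: 87.9
```

Call:
send_rows --pt "0 0 0 0 -1" --pt "0 0 0 0 -1" --pt "0 0 0 0 -1" --pt "0 0 0 0 -1" --pt "0 0 0 0 -1"

```text
t: 30.65
ee_pos: [449.7, -90.8, 119.1]
orientation: [2.524, 1.87, 0.0]
ft_force: [-1.5, 0.1, 7.7]
width: 57.1
```

Call:
send_rows --pt "0 0 0 0 -1" --pt "0 0 0 0 -1"

```text
t: 30.85
ee_pos: [449.7, -90.8, 119.1]
orientation: [2.524, 1.87, 0.0]
ft_force: [-1.5, 0.6, 7.1]
width: 57.0
```

Call:
send_rows --pt "0 0 0 0 1" --pt "0 0 0 0 1" --pt "0 0 0 0 1" --pt "0 0 0 0 1" --pt "0 0 0 0 1"

```text
t: 31.35
ee_pos: [449.7, -90.8, 118.4]
orientation: [-2.524, -1.87, 0.0]
ft_force: [0.5, 0.3, -0.4]
width: 87.4
```

Call:
send_rows --pt "0 0 0 0.1428 1" --pt "0 0 0 0.1428 1" --pt "0 0 0 0.1428 1" --pt "0 0 0 0.1428 1" --pt "0 0 0 0.1428 1"

```text
t: 31.85
ee_pos: [449.7, -90.8, 118.4]
orientation: [-3.021, -0.861, 0.0]
ft_force: [-0.0, 0.4, -0.2]
width: 87.9
```

Call:
send_rows --pt "0 0 0 0.1428 1" --pt "0 0 0 0.1428 1" --pt "0 0 0 0.1428 1" --pt "0 0 0 0.1428 1" --pt "0 0 0 0.1428 1"

```text
t: 32.35
ee_pos: [449.7, -90.8, 118.4]
orientation: [-3.132, 0.249, 0.0]
ft_force: [0.5, -0.7, -0.2]
width: 87.8
```

Call:
send_rows --pt "0 0 0 0.1428 1" --pt "0 0 0 0 1" --pt "0 0 0 0 1" --pt "0 0 0 0 -1" --pt "0 0 0 0 -1"

```text
t: 32.85
ee_pos: [449.7, -90.8, 118.5]
orientation: [-3.108, 0.46, -0.0]
ft_force: [-0.4, -0.6, -0.0]
width: 75.4
```

Call:
send_rows --pt "0 0 0 0 -1" --pt "0 0 0 0 -1" --pt "0 0 0 0 -1" --pt "0 0 0 0 -1" --pt "0 0 0 0 -1"

```text
t: 33.35
ee_pos: [449.7, -90.7, 118.5]
orientation: [-3.107, 0.462, 0.0]
ft_force: [-0.7, 0.7, -0.4]
width: 57.2
```

```bash
python3 plan.py 450 -90.3 57 -17
```

```text
t 33.4 grasp [449.7 -90.7  57.2] yaw -16.93 tiltz [-0.  0. -1.] q [-0.23  0.51  2.09  0.    0.54  1.64] F [-0.7  0.7 -0.4] w 57.2
 delta tool mm [ 0.2 -0.5  0.2] turn 0.001
```

Call:
send_rows --pt "0 0 -0.01 0 -1" --pt "0 0 -0.03 0 -1" --pt "0 0 -0.043 0 -1" --pt "0 0 0 0 -1" --pt "0 0 0 0 -1"

```text
t: 33.85
ee_pos: [450.0, -90.9, 202.5]
orientation: [3.107, -0.463, 0.004]
ft_force: [0.2, -0.0, -2.9]
width: 57.3
```

```bash
python3 plan.py 563.2 -196.9 140 -23.9
```

```text
t 33.9 grasp [450.1 -90.9 141.2] yaw -16.93 tiltz [ 0.002 -0.001 -1.   ] q [-0.23  0.34  2.06 -0.    0.74  1.64] F [ 0.2 -0.  -2.9] w 57.3
 delta tool mm [139.   68.5   1.5] turn 0.122
```

Call:
send_rows --pt "0.035 0.017 0 0 -1" --pt "0.035 0.017 0 0 -1" --pt "0.035 0.017 0 0 -1" --pt "0.034 0.0175 0 0 -1" --pt "0 0 0 0.121 -1"

```text
t: 34.35
ee_pos: [565.3, -199.7, 199.8]
orientation: [3.072, -0.654, 0.002]
ft_force: [0.2, -0.0, -1.9]
width: 57.0
```

Call:
send_rows --pt "0 0 0 0 -1" --pt "0 0 0 0 -1" --pt "0 0 0 0 -1"

```text
t: 34.65
ee_pos: [561.7, -196.1, 200.5]
orientation: [-3.074, 0.646, 0.004]
ft_force: [0.1, -0.1, -2.6]
width: 56.9
```

```bash
python3 plan.py 563.2 -196.9 100 -23.9
```

```text
t 34.6 grasp [ 561.5 -196.   139.2] yaw -23.72 tiltz [-0.002  0.001 -1.   ] q [-0.36  0.51  1.76  0.    0.87  1.63] F [ 0.1 -0.1 -2.6] w 56.9
 delta tool mm [ 2.   0.1 39.2] turn 0.003
```

Call:
send_rows --pt "0.001 0 0.018 0.003 -1" --pt "0 0 0.016 0 -1" --pt "0 0 0.004 0 -1" --pt "0 0 0 0 -1" --pt "0 0 0 0 -1"

```text
t: 35.15
ee_pos: [563.7, -197.1, 163.7]
orientation: [3.073, -0.654, 0.0]
ft_force: [0.0, -0.4, -3.2]
width: 57.1
```

```bash
python3 plan.py 563.2 -196.9 68 -23.9
```

```text
t 35.1 grasp [ 563.8 -197.1  102.4] yaw -24.01 tiltz [ 0. -0. -1.] q [-0.36  0.57  1.77 -0.    0.8   1.63] F [ 0.  -0.4 -3.2] w 57.1
 delta tool mm [-0.6  0.  34.4] turn -0.002
```

Call:
send_rows --pt "-0.001 0 0.006 -0.002 -1" --pt "0 0 0.004 0 -1" --pt "0 0 0.004 0 -1" --pt "0 0 0.004 0 -1"

```text
t: 35.55
ee_pos: [562.9, -196.7, 145.6]
orientation: [-3.073, 0.651, -0.0]
ft_force: [-0.2, 1.7, 2.0]
width: 56.9
```

Call:
send_rows --pt "0 0 0.004 0 -1" --pt "0 0 0.004 0 -1" --pt "0 0 0.003 0 -1" --pt "0 0 0 0 -1"

```text
t: 35.95
ee_pos: [562.7, -196.7, 133.9]
orientation: [-3.073, 0.651, 0.0]
ft_force: [0.4, 1.2, -3.5]
width: 57.2
```

Call:
send_rows --pt "0 0 0.003 0 -1" --pt "0 0 0.002 0 -1" --pt "0 0 0.001 0 -1" --pt "0 0 0 0 -1"

```text
t: 36.35
ee_pos: [562.8, -196.8, 129.5]
orientation: [-3.073, 0.651, -0.0]
ft_force: [-3.3, 3.8, 11.3]
width: 57.2
```

```bash
python3 plan.py 563.2 -196.9 68 -23.9
```

```text
t 36.4 grasp [ 562.8 -196.8   68.2] yaw -23.93 tiltz [ 0.  0. -1.] q [-0.36  0.62  1.78  0.    0.74  1.63] F [-3.3  3.8 11.3] w 57.2
 delta tool mm [ 0.5 -0.1  0.2] turn -0.0
```

Call:
send_rows --pt "0 0 0.001 0 -1" --pt "0 0 0.0005 0 -1" --pt "0 0 0 0 -1"

```text
t: 36.65
ee_pos: [562.8, -196.8, 129.4]
orientation: [-3.073, 0.651, -0.0]
ft_force: [-8.2, 5.3, 25.6]
width: 57.0
```

Call:
send_rows --pt "0 0 -0.001 0 0.6" --pt "0 0 0 0 0.6" --pt "0 0 0 0 0.6" --pt "0 0 0 0 0.6" --pt "0 0 -0.02 0 0.6"

```text
t: 37.15
ee_pos: [561.2, -196.3, 145.6]
orientation: [-3.073, 0.651, 0.008]
ft_force: [0.6, 0.3, -0.0]
width: 70.1
```

Call:
send_rows --pt "0 0 -0.045 0 0.7" --pt "0 0 -0.045 0 0.7" --pt "-0.045 0.02 0 0 0.7" --pt "-0.045 0.02 0 0 0.7" --pt "-0.045 0.02 0 0 0.7"

```text
t: 37.65
ee_pos: [413.4, -196.7, 238.0]
orientation: [3.073, -0.65, 0.001]
ft_force: [-0.6, -0.7, 0.2]
width: 74.6
```

```bash
python3 -c "
from look import *
look('9',{'D':(487,-371),'C':(525,-284),'B':(563,-197),'A':(516.7,29.3)})"; python3 plan.py 516.7 28.8 140 -23.9
```

```text
scene D few 80
scene C few 61
scene B lid [ 559.8 -197.7   30.8] loc [-14.1  46.1] z 82.0 246 body [ 557.5 -194.2] 25.4
scene A lid [515.2  32.4  30.2] loc [-148.1  238.3] z 71.5 275 body [515.5  29.5] 43.2
top D lid [ 488.  -371.4   28.7] loc [  -9.4 -141.8] z 83.4 406 body [ 485.6 -369.6] 15.6
top C lid [ 525.9 -284.5   28.5] loc [ -9.9 -47.1] z 83.3 376 body [ 524.5 -284. ] 14.4
top B lid [ 564.  -199.3   28.6] loc [-9.6 46.3] z 83.5 380 body [ 563.3 -196.7] -8.1
top A lid [517.6  28.   28.6] loc [-144.1  235.3] z 72.5 373 body [518.  29.] 43.8
t 37.8 grasp [ 408.2 -195.2  175.5] yaw -24.01 tiltz [-0.006  0.003 -1.   ] q [-0.47  0.28  2.05 -0.    0.83  1.52] F [ 0.1 -0.4 -0. ] w 74.5
 delta tool mm [   8.2 -248.7   35.5] turn -0.002
```

View pics/t9.png

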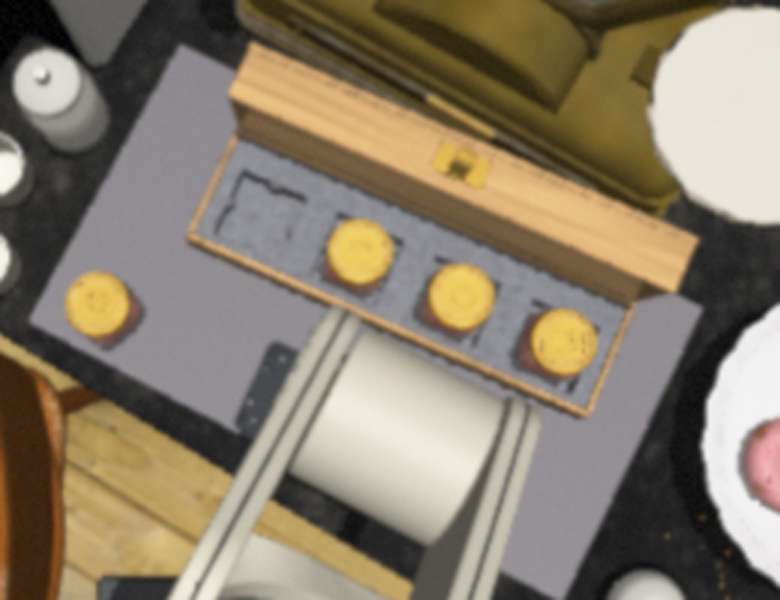

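Jar B is home too (83.5 mm). Last is jar A, at about (516.7, 28.8) with yaw near 44°.

Call:
send_rows --pt "0.0015 -0.0415 0.004 0 1" --pt "0.0015 -0.0415 0.006 0 1" --pt "0.0015 -0.0415 0.006 0 1" --pt "0.0015 -0.0415 0.006 0 1" --pt "0.0015 -0.0415 0.006 0 1"

```text
t: 38.25
ee_pos: [507.1, -8.6, 209.7]
orientation: [-3.073, 0.651, -0.001]
ft_force: [-0.1, -0.3, 0.5]
width: 87.5
```

Call:
send_rows --pt "0.0005 -0.041 0.006 0 1" --pt "0 0 0 -0.148 1" --pt "0 0 0 -0.148 1" --pt "0 0 0 -0.148 1" --pt "0 0 0 -0.148 1"

```text
t: 38.75
ee_pos: [523.6, 27.4, 203.6]
orientation: [3.129, 0.284, 0.0]
ft_force: [0.5, -0.4, -0.8]
width: 87.8
```

Call:
send_rows --pt "0 0 0 -0.148 1" --pt "0 0 0 -0.148 1" --pt "0 0 0 -0.148 1" --pt "0 0 0 -0.148 1" --pt "0 0 0 0 1"

```text
t: 39.25
ee_pos: [523.5, 27.1, 203.7]
orientation: [2.913, 1.177, 0.0]
ft_force: [1.0, -0.5, 0.0]
width: 88.2
```

```bash
python3 plan.py 516.7 28.8 57 44; python3 -c "
from look import *
look('10',{'D':(487,-371),'C':(525,-284),'B':(563,-197),'A':(516.7,29.3)})"
```

```text
t 39.2 grasp [523.5  27.1 142.4] yaw 43.99 tiltz [ 0. -0. -1.] q [ 0.03  0.42  1.92 -0.    0.8   0.83] F [ 1.  -0.5  0. ] w 88.2
 delta tool mm [-3.7 -5.9 85.4] turn -0.0
scene D few 0
scene C lid [ 523.3 -282.9   31.1] loc [-13.  -46.6] z 82.1 235 body [ 520.5 -280.6] 21.8
scene B lid [ 561.1 -196.7   30.2] loc [-13.3  47.5] z 81.9 246 body [ 558.1 -193.4] 19.2
scene A lid [513.9  31.2  29.1] loc [-148.7  236.8] z 71.4 227 body [515.6  29.5] 44.0
top D lid [ 488.2 -371.5   28.7] loc [  -9.2 -141.9] z 83.6 407 body [ 485.6 -369.8] 19.4
top C lid [ 525.9 -284.8   28.5] loc [ -9.7 -47.3] z 83.5 377 body [ 524.4 -283.9] 36.1
top B lid [ 564.2 -199.4   28.6] loc [-9.3 46.3] z 83.4 384 body [ 561.9 -196.8] 39.5
top A lid [514.4  18.1  25.7] loc [-143.  225.] z 72.5 142 body [518.1  29.2] 40.5
```

View pics/s10.png

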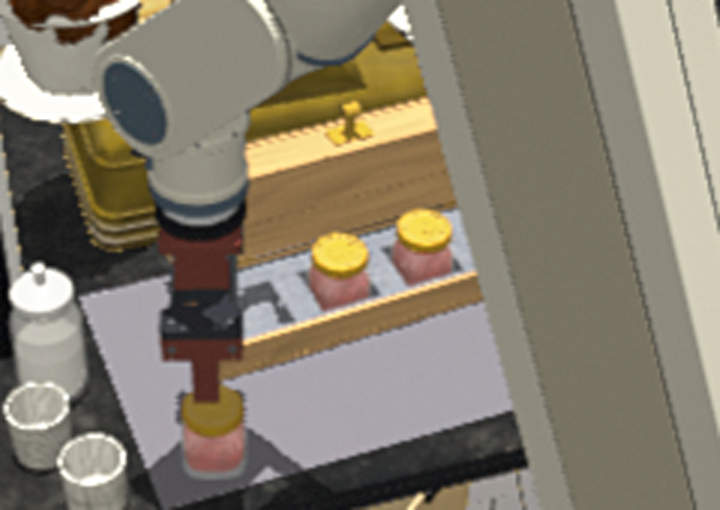

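Jar A (213,430 in the crop) is unmoved under the gripper, and the cups and pourer are well clear.

Call:
send_rows --pt "-0.0035 -0.0055 0.02 0 1" --pt "0 0 0.03 0 1" --pt "0 0 0.026 0 1" --pt "0 0 0.0095 0 1" --pt "0 0 0 0 1"

```text
t: 39.85
ee_pos: [516.2, 28.5, 117.3]
orientation: [-2.914, -1.172, 0.004]
ft_force: [0.4, 0.8, 0.7]
width: 87.3
```

Call:
send_rows --pt "0 0 0 0 -1" --pt "0 0 0 0 -1" --pt "0 0 0 0 -1" --pt "0 0 0 0 -1" --pt "0 0 0 0 -1"

```text
t: 40.35
ee_pos: [516.9, 28.7, 119.2]
orientation: [2.914, 1.174, 0.001]
ft_force: [-1.6, 1.3, 6.8]
width: 57.2
```

Call:
send_rows --pt "0 0 0 0 -1" --pt "0 0 0 0 -1"

```text
t: 40.55
ee_pos: [516.9, 28.7, 119.2]
orientation: [2.914, 1.174, 0.001]
ft_force: [-1.5, 1.4, 6.9]
width: 57.0
```

Call:
send_rows --pt "0 0 0 0 1" --pt "0 0 0 0 1" --pt "0 0 0 0 1" --pt "0 0 0 0 1" --pt "0 0 0 0 1"

```text
t: 41.05
ee_pos: [516.7, 28.5, 118.4]
orientation: [-2.914, -1.175, 0.0]
ft_force: [0.4, 0.0, 0.1]
width: 87.4
```

```bash
python3 plan.py 516.7 28.8 57 44
```

```text
t 41.0 grasp [516.7  28.5  57.1] yaw 43.91 tiltz [-0. -0. -1.] q [ 0.03  0.56  1.96 -0.    0.62  0.84] F [0.4 0.  0.1] w 87.4
 delta tool mm [ 0.2 -0.2  0.1] turn -0.002
```

Call:
send_rows --pt "0 0 0 -0.1428 1" --pt "0 0 0 -0.1428 1" --pt "0 0 0 -0.1428 1" --pt "0 0 0 -0.1428 1" --pt "0 0 0 -0.1428 1"

```text
t: 41.55
ee_pos: [516.7, 28.5, 118.4]
orientation: [-2.313, -2.126, 0.0]
ft_force: [-0.2, 0.1, 0.1]
width: 87.6
```

Call:
send_rows --pt "0 0 0 -0.1428 1" --pt "0 0 0 -0.1428 1" --pt "0 0 0 -0.1428 1" --pt "0 0 0 -0.1428 1" --pt "0 0 0 -0.1428 1"

```text
t: 42.05
ee_pos: [516.7, 28.6, 118.4]
orientation: [-1.425, -2.8, 0.0]
ft_force: [-1.3, -0.1, 0.4]
width: 87.6
```

Call:
send_rows --pt "0 0 0 -0.1428 1" --pt "0 0 0 0 1" --pt "0 0 0 0 1" --pt "0 0 0 0 -1" --pt "0 0 0 0 -1"

```text
t: 42.55
ee_pos: [516.7, 28.6, 118.5]
orientation: [-1.232, -2.89, -0.0]
ft_force: [-0.1, -0.2, 0.8]
width: 75.3
```

Call:
send_rows --pt "0 0 0 0 -1" --pt "0 0 0 0 -1" --pt "0 0 0 0 -1" --pt "0 0 0 0 -1" --pt "0 0 0 0 -1"

```text
t: 43.05
ee_pos: [516.8, 28.6, 118.5]
orientation: [1.23, 2.891, 0.0]
ft_force: [0.0, 0.8, -0.1]
width: 57.2
```

Call:
send_rows --pt "0 0 -0.01 0 -1" --pt "0 0 -0.03 0 -1" --pt "0 0 -0.043 0 -1" --pt "0 0 0 0 -1" --pt "0 0 0 0 -1"

```text
t: 43.55
ee_pos: [517.0, 28.5, 202.6]
orientation: [1.229, 2.889, 0.002]
ft_force: [-0.7, 0.1, -2.5]
width: 56.8
```

```bash
python3 - <<'E'
from plan import *
from case import O,u,v
p=O-11.3*u+143.1*v; print(p); go(*p,140,156.1)
E
```

```text
[ 601.64469137 -110.09215908]
t 43.5 grasp [517.2  28.5 141.3] yaw 133.91 tiltz [ 0.002  0.    -1.   ] q [ 0.03  0.41  1.94 -0.    0.79 -0.73] F [-0.7  0.1 -2.5] w 56.8
 delta tool mm [-158.5  -35.3    1.5] turn -0.387
```

Call:
send_rows --pt "-0.04 -0.009 0 0 -1" --pt "-0.04 -0.009 0 0 -1" --pt "-0.04 -0.009 0 0 -1" --pt "-0.0385 -0.0085 0 0 -1" --pt "0 0 0 -0.13 -1"

```text
t: 44.05
ee_pos: [602.7, -114.0, 199.9]
orientation: [1.041, 2.963, -0.001]
ft_force: [-0.6, 1.3, -1.7]
width: 57.2
```

Call:
send_rows --pt "0 0 0 -0.13 -1" --pt "0 0 0 -0.127 -1" --pt "0 0 0 0 -1" --pt "0 0 0 0 -1" --pt "0 0 0 0 -1"

```text
t: 44.55
ee_pos: [600.7, -110.1, 200.7]
orientation: [-0.654, -3.071, -0.0]
ft_force: [-0.2, -0.2, -1.9]
width: 56.9
```

```bash
python3 plan.py 601.6 -110.1 100 156.1
```

```text
t 44.5 grasp [ 600.6 -110.   139.4] yaw 155.95 tiltz [-0.001  0.    -1.   ] q [-0.2   0.53  1.73  0.    0.88 -1.35] F [-0.2 -0.2 -1.9] w 56.9
 delta tool mm [-1.   0.4 39.4] turn -0.003
```

Call:
send_rows --pt "0 0 0.018 -0.003 -1" --pt "0 0 0.016 0 -1" --pt "0 0 0.004 0 -1" --pt "0 0 0 0 -1" --pt "0 0 0 0 -1"

```text
t: 45.05
ee_pos: [601.3, -110.3, 163.6]
orientation: [0.647, 3.074, 0.0]
ft_force: [0.9, 0.2, -1.5]
width: 56.9
```

```bash
python3 plan.py 601.6 -110.1 68 156.1
```

```text
t 45.0 grasp [ 601.3 -110.3  102.3] yaw 156.24 tiltz [ 0. -0. -1.] q [-0.2   0.58  1.74  0.    0.82 -1.36] F [ 0.9  0.2 -1.5] w 56.9
 delta tool mm [-0.2  0.3 34.3] turn 0.002
```

Call:
send_rows --pt "0 0 0.006 0.002 -1" --pt "0 0 0.004 0 -1" --pt "0 0 0.004 0 -1" --pt "0 0 0.004 0 -1"

```text
t: 45.45
ee_pos: [601.4, -110.1, 145.7]
orientation: [0.649, 3.073, 0.001]
ft_force: [-0.8, 1.7, 2.7]
width: 57.3
```

Call:
send_rows --pt "0 0 0.004 0 -1" --pt "0 0 0.004 0 -1" --pt "0 0 0.003 0 -1" --pt "0 0 0 0 -1"

```text
t: 45.85
ee_pos: [601.1, -110.1, 133.9]
orientation: [-0.649, -3.074, -0.0]
ft_force: [1.3, 3.0, -2.7]
width: 57.1
```

Call:
send_rows --pt "0 0 0.003 0 -1" --pt "0 0 0.002 0 -1" --pt "0 0 0.001 0 -1" --pt "0 0 0 0 -1"

```text
t: 46.25
ee_pos: [601.2, -110.2, 129.4]
orientation: [0.649, 3.074, 0.0]
ft_force: [-3.0, 4.0, 11.6]
width: 57.0
```

```bash
python3 plan.py 601.6 -110.1 68 156.1
```

```text
t 46.2 grasp [ 601.2 -110.2   68.1] yaw 156.14 tiltz [ 0.  0. -1.] q [-0.2   0.64  1.75  0.    0.76 -1.36] F [-3.   4.  11.6] w 57.0
 delta tool mm [-0.4  0.3  0.1] turn 0.001
```

Call:
send_rows --pt "0 0 0.001 0 -1" --pt "0 0 0.0005 0 -1" --pt "0 0 0 0 -1"

```text
t: 46.55
ee_pos: [601.2, -110.2, 129.4]
orientation: [0.649, 3.073, 0.0]
ft_force: [-7.2, 4.7, 24.2]
width: 56.7
```

Call:
send_rows --pt "0 0 -0.001 0 0.6" --pt "0 0 0 0 0.6" --pt "0 0 0 0 0.6" --pt "0 0 0 0 0.6" --pt "0 0 -0.02 0 0.6"

```text
t: 47.05
ee_pos: [599.4, -110.1, 145.5]
orientation: [-0.648, -3.069, 0.0]
ft_force: [-0.3, 0.8, 1.0]
width: 70.2
```

Call:
send_rows --pt "0 0 -0.045 0 0.7" --pt "0 0 -0.045 0 0.7" --pt "0.045 0 -0.02 0 0.7" --pt "0.045 0 -0.02 0 0.7" --pt "0.045 0 0 0 0.7"

```text
t: 47.55
ee_pos: [477.4, -55.5, 280.0]
orientation: [0.649, 3.069, 0.0]
ft_force: [0.2, 0.1, -0.2]
width: 74.5
```

Call:
send_rows --pt "0.03 -0.04 0 0 0.7" --pt "0.03 -0.04 0 0 0.7" --pt "0.03 -0.04 0 0 0.7" --pt "0.02 -0.04 0 0 0.7" --pt "0.01 -0.04 0 0 0.7"

```text
t: 48.05
ee_pos: [284.7, -190.0, 277.8]
orientation: [-0.648, -3.074, -0.0]
ft_force: [2.1, 0.9, 0.2]
width: 74.6
```

Call:
send_rows --pt "0.01 -0.045 0 0 0.7" --pt "0.01 -0.045 0 0 0.7" --pt "0.01 -0.045 0 0 0.7" --pt "0.01 -0.045 0 0 0.7" --pt "0 0 0 0 0.7"

```text
t: 48.55
ee_pos: [175.1, -342.4, 278.3]
orientation: [0.659, 3.071, -0.004]
ft_force: [1.1, 0.3, 0.5]
width: 74.9
```

```bash
python3 -c "
from look import *
ds=look('11',{'D':(487,-371),'C':(525,-284),'B':(563,-197),'A':(601.6,-110)})
for n in ds: lidangle(ds[n],n)
for n in ds: cv2.imwrite('pics/full11'+n+'.png',ds[n]['color'])
"; python3 plan.py 516.7 28.8 140 -23.9
```

```text
scene D lid [ 485.2 -371.6   31.3] loc [ -11.8 -143.1] z 82.1 218 body [ 481.7 -367.4] 19.0
scene C lid [ 526.2 -279.8   33.8] loc [-11.6 -42.6] z 82.1 239 body [ 521.4 -281.6] 21.5
scene B lid [ 562.7 -196.3   31.4] loc [-12.   48.5] z 82.1 244 body [ 557.4 -193.6] 15.7
scene A lid [ 599.3 -110.7   31.9] loc [-13.2 141.6] z 82.1 255 body [ 596.2 -106.9] 19.0
top D lid [ 487.9 -371.3   28.8] loc [  -9.5 -141.8] z 83.4 408 body [ 485.7 -369.8] 21.4
top C lid [ 526.2 -284.7   28.4] loc [ -9.6 -47.1] z 83.5 376 body [ 524.5 -283.8] 34.0
top B lid [ 564.  -199.3   28.7] loc [-9.5 46.3] z 83.3 386 body [ 562.1 -196.4] 35.2
top A lid [ 601.7 -112.9   28.6] loc [-10.1 140.5] z 83.7 382 body [ 600.4 -109.6] 17.5
scene upface slope x 0.0155 y -0.0002 z at +80 157.0 x ext [58.5 98.1] n 786
top upface slope x 0.0419 y -0.0006 z at +80 157.8 x ext [58.4 98.7] n 2087
t 48.6 grasp [ 176.8 -338.8  216.4] yaw 155.94 tiltz [-0.     0.001 -1.   ] q [-1.12  0.1   2.16  0.    0.89 -2.27] F [ 0.6 -0.1 -0.6] w 74.4
 delta tool mm [-160.6  474.2   76.6] turn 3.139
```

View pics/t11.png

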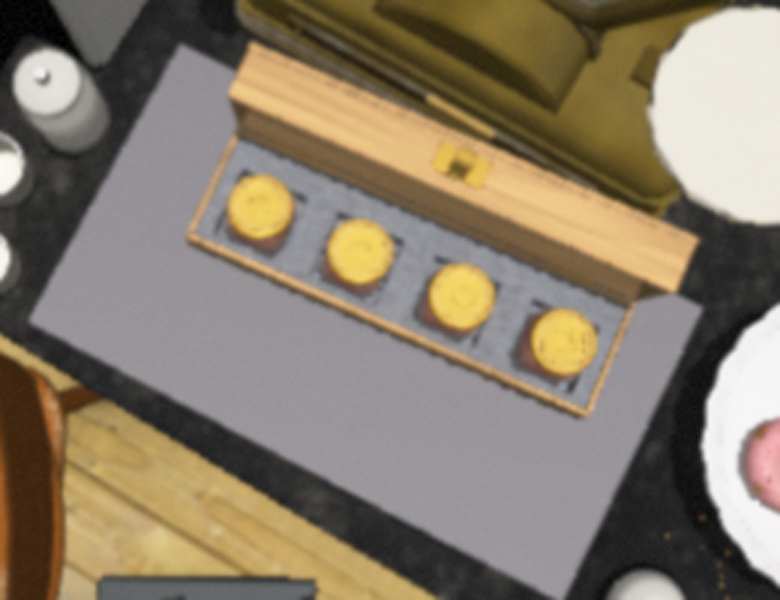

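View pics/s11.png

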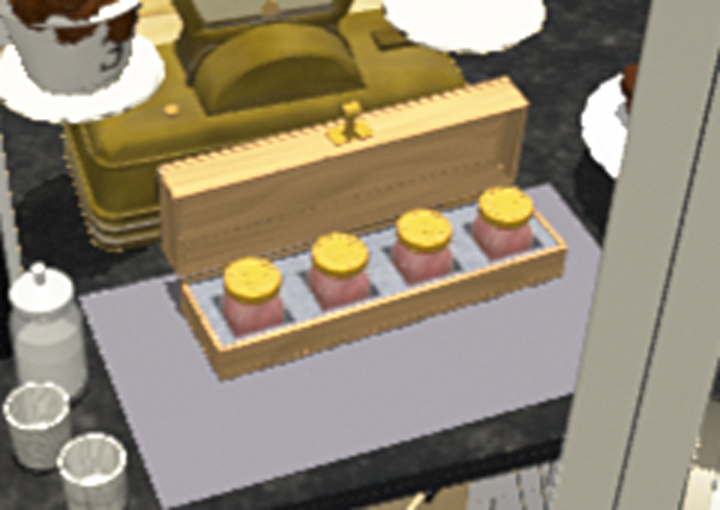

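Both views show four jars seated, the lid upright, and the cups and pourer where they were. I'll do a quick tilt check of the jar lids, then hand in.

```bash
python3 - <<'E'
from case import *
d=get_image("top");W=cloud(d);Z=W[...,2]
for k,(x,y) in {'D':(488,-371),'C':(526,-284),'B':(564,-199),'A':(602,-113)}.items():
    A=W[(np.hypot(W[...,0]-x,W[...,1]-y)<23)&(Z>76)&(Z<92)]
    c=np.linalg.lstsq(np.c_[A[:,:2]-[x,y],np.ones(len(A))],A[:,2],rcond=None)[0]; print(k,c.round(3))
s=telemetry.get_obs(); print(s['t'],abs(s['qvel']).max().round(3),s['ft_force'])
E
```

```text
D [-5.0000e-03  6.0000e-03  8.3303e+01]
C [-1.0000e-03 -3.0000e-03  8.3442e+01]
B [-4.000e-03  1.500e-02  8.351e+01]
A [-2.2000e-02  4.0000e-03  8.3474e+01]
48.7 0.037 [ 0.62366882  0.46420232 -0.0204115 ]
```

All the jars are level and home. Handing in.

```bash
python3 -c "
from workcell import ctrl
print(ctrl.close_job())"
```

```text
the job is handed in; nothing more can be done
None
```

I raised the lid by its pull and left it standing upright. Then I pressed all four jars into cutouts 0 to 3, one each, and handed the job in at about 49 s with the arm clear.

**Jars:** By the top camera all four lids read 83.3 to 83.5 mm high, against about 72.5 mm on the mat. That is the 11 mm rise that fully home should give. Each press also stopped at the expected depth, at 20 to 31 N of wrist force. The jar tops are level to within about 0.02 rad.

**Lid:** I put the angle at about 1.53 to 1.58 rad, within the 0.1 allowed. The two cameras' slopes of its upper face gave about 1.53 and 1.555 rad before correcting for a small tilt in the measured mat plane. The pull's path gave 1.58 while it was still gripped.

**Cups and sugar pourer:** I never touched them, and the last pictures show them where they were.

**Checks that disagreed or failed:**
- The scene camera sits about 2 to 4 mm from the top camera in position and read the seated jar lids at about 82.1 mm. I worked from the mean of the two.
- Fits of the seated jars' yaw from the depth points were too noisy to use, because the foam got into them. That they sit square rests on the gripper's yaw at insertion, within 0.1° of the case, and on the pictures.

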